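Clear the cutting mat and set the rule to the board

ROBOT

A 6-joint arm with a two-finger parallel gripper is mounted at the origin on the work surface. World frame = base frame: x ahead of the robot, y to its left, z up, the work surface at z = 0. Lengths are in m, angles in rad, forces in N, time in s.
With the tool pointing down it reaches from about 0.225 to 0.725 m from the base axis. Payload 3.1 kg.
Tool frame: the origin (TCP) lies at the centre of the arm's flange, where the gripper is bolted on; the fingertips stand 173 mm ahead of it and the grasp point (between the pads) lies manip.pinch_z ahead of it (manip.pinch_z is the distance from the TCP to the grasp point, in m); z points along the fingers, y is the direction in which the jaws open and shut (so a half turn about z gives the same grasp; the last joint's range is limited). The gripper opens to 85 mm and grips with 20 to 120 N. Pads are 22 mm wide; open, the fingers measure 114 mm over their backs; the gripper's body (76 mm by 85 mm) begins 54 mm behind the grasp point. The pads swing forward as they close: fully open they stand 13 mm farther back than shut.
Start: joints at [1.178, 0.048, 0.099, 1.622, 0, 1.443], TCP at [0.137, 0.507, 0.405] pointing down, gripper open.
Joint ranges: [-2.91, 2.91], [-0.99, 1.94], [-1.21, 1.42], [-2.12, 2.29], [-1.49, 1.47], [-3.14, 3.14]. Speed limits (rad/s): [2.79, 2.79, 3.14, 3.14, 3.14, 3.14].

INTERFACE

Orientations are given as a rotation vector (axis times angle).
In Python, from station import readout, read_camera, calibration, workorder, manip gives the robot as it stands. The module is installed in compiled form; this text tells all that it offers.
- The arm moves only by the tool carry_out, never from a script. Its argument "rows" is a list of rows, each a list of 3 entries, a list of its own where there are three numbers: the opening in per cent of the stroke, from 0 (shut) to 100 (fully open), then the shift along the tool's x, y, z in m, then the turn about the tool's z in rad. A call has 1 to 5 rows; each row shifts and turns the commanded pose from where the row before left it, along the tool's axes as they then stand; what a row does not reach is not made up. A row lasts 1/8 s, in which the tool goes at most 62.5 mm and 10.7 degrees, less where a joint would pass 70% of its speed; a pose out of reach is approached as far as the arm can. A call is refused whole if a number of a shift passes 0.0625 or a number of a turn 0.188, either way. A call with a gripper value outside its range is refused whole. The fingers move at their own pace and stop on an object; "force" is the grip in N (left out, the last holds). Time passes only in rows, so rows that do not move let the fingers close. It gives the time, the measured TCP pose, the force and the opening at its end, in the units of the state.
- readout.read_state(): the state, without advancing time (a new reading comes with each control period).
- read_camera(name): name is "scene" or "top" or "wrist"; returns the picture (420x560x3 uint8, red, green, blue); there is no depth.
- calibration(name): a dict with "fx", "fy", "cx", "cy" (pixels), "dist" ([k1, k2, p1, p2, k3] as OpenCV has them; the pictures are not rectified), "camera_from_world" (4x4, takes a point from world to camera coordinates). Camera axes: x right, y down, z forward; pixel columns grow to the right and rows downward; lengths in m; the calibration is good to about 2 mm. A picture is of the moment at which its call begins: read the wrist's pose just before it. calibration takes no time and is no camera call; for the wrist camera it gives the pose at the moment of the call.
- workorder.hand_in(): hands the job in, once; it reports no verdict.
The state is a dict: "t": time; "joint_pos": joint angles; "joint_vel": joint speeds; "joint_efforts": joint torques, N m; "position": TCP position; "ee_rot": TCP orientation; "force": force on the tool from outside, world axes, zero at the start; "wrist_torque": the same for the moment, N m; "gripper_width": finger opening in m.
Only numpy, scipy, OpenCV 4.12 (cv2) and the standard library are available. Lean on these libraries where they do the work, as an engineer would, in place of code of your own. Each camera call takes 0.05 s, during which the arm holds its last target.

TASK

Get this bench ready for scoring the taped-down board. Turn the three upside-down parts pots mouth up, standing on the bench to the right of the mat, and sort the loose parts off the mat into them: every blue can capacitor into the blue pot, every yellow film capacitor into the yellow pot, every green screw terminal into the green pot. Then lay the aluminium rule flat and flush against the board's long edge that faces the robot, covering the whole of that edge, and leave the helping-hand stand, side cutters and flux jar where they are.

Things in the scene. Friction and masses are not known exactly. Their poses are not given: they have to be found in the camera images.
- mat: black A3 cutting mat with a white grid, 300 (x) by 450 (y) mm, lies flat on the bench, under 1 mm thick, fixed; origin at its centre, y to the robot's left, so its right-hand edge is at y = -225 mm in its frame. Bench and mat are at height 0
- board: yellow-brown laminate board, 90 (x) by 120 (y) by 4 mm thick, taped to the mat and does not move; origin at the centre of its underside, x away from the robot; its long edge facing the robot is at x = -45 mm in its frame and runs along y
- rule: aluminium safety rule, base 36 mm wide (x), 200 mm long (y), 4 mm thick, with an upright finger-guard rail along the middle, 8 mm thick (x), 180 mm long, top at 23 mm, by which it can be held; about 140 g; the two long edges are alike; origin at the centre of its underside. Starts flat at the left edge of the mat, pointing roughly away from the robot
- pot_blue: blue square plastic parts pot, 56 by 56 mm outside, 54 mm high, straight 3 mm walls and bottom, rounded corners, thin lip round the mouth, about 60 g. Origin in its middle (27 mm above the bench when it stands either way up), x and y square to the walls, z pointing out of the mouth. Starts mouth-down on the bench right of the mat (-y). It also lies steadily on its side, for turning in two quarter turns
- pot_yellow: yellow square plastic parts pot, 56 by 56 mm outside, 54 mm high, straight 3 mm walls and bottom, rounded corners, thin lip round the mouth, about 60 g. Origin in its middle (27 mm above the bench when it stands either way up), x and y square to the walls, z pointing out of the mouth. Starts mouth-down on the bench right of the mat (-y). It also lies steadily on its side, for turning in two quarter turns
- pot_green: green square plastic parts pot, 56 by 56 mm outside, 54 mm high, straight 3 mm walls and bottom, rounded corners, thin lip round the mouth, about 60 g. Origin in its middle (27 mm above the bench when it stands either way up), x and y square to the walls, z pointing out of the mouth. Starts mouth-down on the bench right of the mat (-y). It also lies steadily on its side, for turning in two quarter turns
- can1: loose can capacitor, blue sleeve and silver top, upright cylinder 18 mm diameter, 26 mm tall, 15 g; origin at its middle, z along its axis; may be absent. Starts standing on the mat on the robot's side of the board
- can2: loose can capacitor, blue sleeve and silver top, upright cylinder 18 mm diameter, 26 mm tall, 15 g; origin at its middle, z along its axis; may be absent. Starts standing on the mat on the robot's side of the board
- film1: loose box film capacitor, plain yellow block 12 (x) by 26 (y) by 20 (z) mm, 15 g; origin at its middle; may be absent. Starts on the mat on the robot's side of the board
- film2: loose box film capacitor, plain yellow block 12 (x) by 26 (y) by 20 (z) mm, 15 g; origin at its middle; may be absent. Starts on the mat on the robot's side of the board
- terminal1: loose three-way screw terminal, green block 12 (x) by 24 (y) by 18 (z) mm, three screw heads on top, 14 g; origin at its middle; may be absent. Starts on the mat on the robot's side of the board
- terminal2: loose three-way screw terminal, green block 12 (x) by 24 (y) by 18 (z) mm, three screw heads on top, 14 g; origin at its middle; may be absent. Starts on the mat on the robot's side of the board
- helping_hand: bystander: helping-hand stand with clips and a round magnifier on a black block base 45 by 70 mm, about 215 mm tall, beyond the mat on the left; origin under its base
- side_cutters: bystander: side cutters with red handles, about 130 mm long, 12 mm high, lying beyond the mat on the right; origin near the pivot
- flux_jar: bystander: amber jar with black cap, 48 mm diameter, 50 mm tall, beyond the mat; origin under its base

How it is judged:
On the way, in this order (a step that is already met when the one before it is completed fails the run):
1. the three pots stand mouth up right of the mat and every part is in the pot of its colour (angle between each of pot_blue, pot_yellow, pot_green's own z axis and vertical below 0.1 rad and height (world z) of each of pot_blue, pot_yellow, pot_green below 0.0305 m and y of each of pot_blue, pot_yellow, pot_green in the frame of mat below -0.225 m and x of can1 in the frame of pot_blue between -0.027 and 0.027 m and y of can1 in the frame of pot_blue between -0.027 and 0.027 m and z of can1 in the frame of pot_blue between -0.026 and 0.03 m and x of can2 in the frame of pot_blue between -0.027 and 0.027 m and y of can2 in the frame of pot_blue between -0.027 and 0.027 m and z of can2 in the frame of pot_blue between -0.026 and 0.03 m and x of film1 in the frame of pot_yellow between -0.027 and 0.027 m and y of film1 in the frame of pot_yellow between -0.027 and 0.027 m and z of film1 in the frame of pot_yellow between -0.026 and 0.03 m and x of film2 in the frame of pot_yellow between -0.027 and 0.027 m and y of film2 in the frame of pot_yellow between -0.027 and 0.027 m and z of film2 in the frame of pot_yellow between -0.026 and 0.03 m and x of terminal1 in the frame of pot_green between -0.027 and 0.027 m and y of terminal1 in the frame of pot_green between -0.027 and 0.027 m and z of terminal1 in the frame of pot_green between -0.026 and 0.03 m and x of terminal2 in the frame of pot_green between -0.027 and 0.027 m and y of terminal2 in the frame of pot_green between -0.027 and 0.027 m and z of terminal2 in the frame of pot_green between -0.026 and 0.03 m), for 0.2 s.
2. the rule lies flat and flush along the board's near long edge (x of rule in the frame of board between -0.0655 and -0.0613 m and y of rule in the frame of board between -0.036 and 0.036 m and angle between the y axis of rule and the y axis of board, either way round below 0.025 rad and angle between rule's own z axis and vertical below 0.03 rad and height (world z) of rule below 0.003 m), for 0.2 s.
At the end, for the whole second after the job is handed in: Pots upright (0.1 rad), mouth up on the bench, middles off the mat on its right; every part in the pot of its colour; rule flat, flush to the near long edge (gap to 2.5 mm, 0.025 rad), its middle within 36 mm of the edge's middle; all at rest (all of step 1 and all of step 2 and linear speed of each of pot_blue, pot_yellow, pot_green, rule below 0.02 m/s); the robot touches nothing.
It fails at once if the helping hand moved more than 30 mm (distance of helping_hand from where it was at the start of the episode above 0.03 m).
It fails at once if the side cutters moved more than 30 mm (distance of side_cutters from where it was at the start of the episode above 0.03 m).
It fails at once if the flux jar moved more than 30 mm (distance of flux_jar from where it was at the start of the episode above 0.03 m).
Of can1, can2 only 1 to 2 are there at a start; the rules pass over those that are not, and their reading is None.
Of film1, film2 only 1 to 2 are there at a start; the rules pass over those that are not, and their reading is None.
Of terminal1, terminal2 only 1 to 2 are there at a start; the rules pass over those that are not, and their reading is None.
At some moment in a run one of pot_blue, pot_yellow, pot_green, rule, can1, can2, film1, film2, terminal1, terminal2 may be knocked a few centimetres aside while the robot is not near it.
Once in a run the grip may slacken for a moment while it holds something.
It also fails if it takes over 210 s, if anything falls off the work surface, if the arm or the gripper's body presses on something with over 40 N, if the wrist force passes 120 N, or if a joint passes its speed limit or range.

## Working session

There is one attempt and no reset: what is moved stays moved. The work goes in short steps, Python scripts to look and compute and a tool call to move; the robot and the scene stay as the last step left them, time stands still between calls to the robot, and variables do not carry over. Pictures are saved under pics/ and viewed, and the job is handed in when it is done.

Besides the shell and the picture viewer there is one more tool, called by a JSON object that holds its "api" and its "payload". carry_out: Moves the arm, as the interface text tells. Its arguments: {"type":"object","properties":{"rows":{"type":"array"},"force":{"type":"number"}},"required":["rows"]}

```bash
mkdir -p pics; cat > h.py <<'E'
import numpy as np, cv2
from station import readout, read_camera, calibration, workorder, manip
def st():
    s=readout.read_state(); print('t',round(s['t'],2),'p',np.round(s['position'],4),'rot',np.round(s['ee_rot'],3),'F',np.round(s['force'],1),'w',round(s['gripper_width'],4),'j',np.round(s['joint_pos'],2)); return s
def shot(n,fn):
    im=read_camera(n); cv2.imwrite('pics/'+fn+'.png',im[:,:,::-1]); return im
def ray(c,px):
    K=np.array([[c['fx'],0,c['cx']],[0,c['fy'],c['cy']],[0,0,1.]])
    u=cv2.undistortPoints(np.array(px,float).reshape(-1,1,2),K,np.array(c['dist'])).reshape(-1,2)
    T=np.array(c['camera_from_world']); R=T[:3,:3]; o=-R.T@T[:3,3]
    d=np.c_[u,np.ones(len(u))]@R
    return o,d
def plane(c,px,z):
    o,d=ray(c,px); s=(z-o[2])/d[:,2]; return o+d*s[:,None]
def proj(c,P):
    K=np.array([[c['fx'],0,c['cx']],[0,c['fy'],c['cy']],[0,0,1.]]);T=np.array(c['camera_from_world'])
    return cv2.projectPoints(np.array(P,float).reshape(-1,1,3),cv2.Rodrigues(T[:3,:3])[0],T[:3,3],K,np.array(c['dist']))[0].reshape(-1,2)
E
python3 - <<'E'
from h import *
s=st();print(manip.pinch_z)
for n in('scene','top','wrist'):
    shot(n,n+'0');c=calibration(n);T=np.array(c['camera_from_world']);print(n,c['fx'],np.round(-T[:3,:3].T@T[:3,3],3),np.round(T[2,:3],2))
E
```

```text
t 0.0 p [0.1373 0.5065 0.4035] rot [-0.415 -3.113  0.004] F [ 1.  -0.4 -0.4] w 0.0853 j [1.18 0.05 0.1  1.62 0.   1.44]
0.1547
scene 508.4297037715289 [ 1.117 -0.314  1.048] [-0.46  0.25 -0.85]
top 495.8706434710667 [ 0.352 -0.026  1.236] [ 0.18  0.   -0.98]
wrist 289.4542829885688 [0.061 0.526 0.373] [ 0.3  -0.08 -0.95]
```

View pics/top0.png

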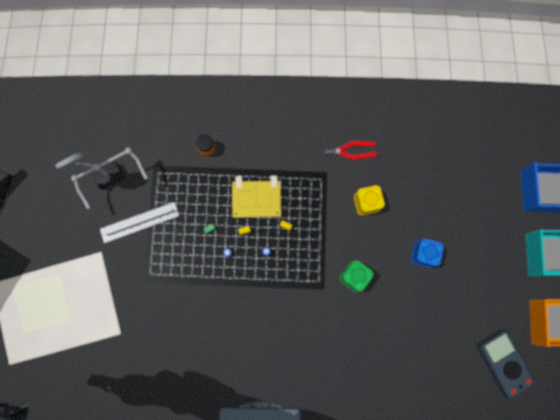

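View pics/scene0.png

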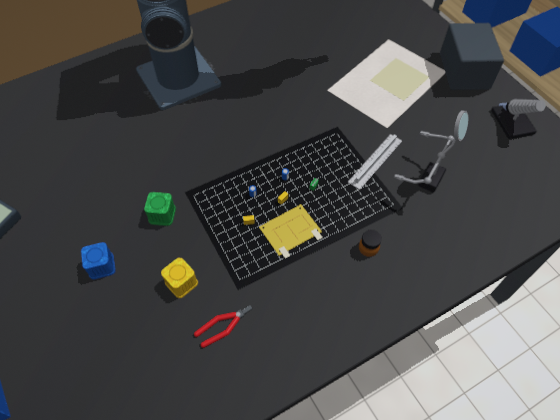

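View pics/wrist0.png

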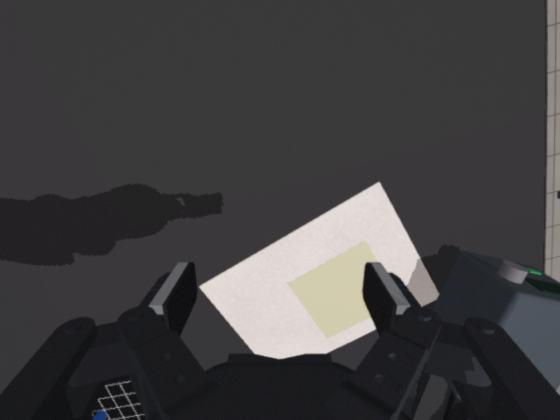

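```bash
cat >> h.py <<'E'
RNG={'yellow':((20,140,90),(34,255,255)),'green':((45,110,50),(80,255,255)),'blue':((100,110,60),(125,255,255)),'red':((0,150,80),(8,255,255)),'amber':((5,120,30),(18,255,200))}
def blobs(im,col,amin=10,rng=None):
    hsv=cv2.cvtColor(im,cv2.COLOR_RGB2HSV); lo,hi=rng or RNG[col]
    m=cv2.inRange(hsv,lo,hi); cs,_=cv2.findContours(m,cv2.RETR_EXTERNAL,cv2.CHAIN_APPROX_NONE)
    out=[]
    for k in cs:
        a=cv2.contourArea(k)
        if a<amin: continue
        M=cv2.moments(k); out.append((a,M['m10']/M['m00'],M['m01']/M['m00'],cv2.minAreaRect(k),k))
    return sorted(out,key=lambda b:-b[0])
def tri(c1,p1,c2,p2):
    o1,d1=ray(c1,[p1]);o2,d2=ray(c2,[p2]);d1=d1[0]/np.linalg.norm(d1[0]);d2=d2[0]/np.linalg.norm(d2[0])
    A=np.c_[d1,-d2];s=np.linalg.lstsq(A,o2-o1,rcond=None)[0]
    a=o1+d1*s[0];b=o2+d2*s[1];return (a+b)/2,np.linalg.norm(a-b)
E
python3 - <<'E'
from h import *
for n in('top','scene'):
    im=cv2.imread(f'pics/{n}0.png')[:,:,::-1];c=calibration(n)
    for col in('yellow','green','blue'):
        for a,u,v,r,k in blobs(im,col):
            p=plane(c,[(u,v)],0.0)[0]; q=plane(c,[(u,v)],.05)[0]
            print(n,col,a,round(u,1),round(v,1),np.round(r[1],1),round(r[2]),'z0',np.round(p[:2],3),'z50',np.round(q[:2],3))
c=calibration('top');print(proj(c,[[.3,0,0],[.4,0,0],[.3,-.3,0]]))
E
```

```text
top yellow 1551.5 255.7 199.7 [36.7 49.7] 88 z0 [0.602 0.018] z50 [0.592 0.016]
top yellow 696.5 368.8 199.8 [27.3 29.4] 77 z0 [ 0.606 -0.271] z50 [ 0.596 -0.261]
top yellow 68.5 285.3 224.6 [13.   7.2] 27 z0 [ 0.539 -0.058] z50 [ 0.532 -0.057]
top yellow 65.0 243.9 230.2 [ 6.5 12.6] 76 z0 [0.524 0.046] z50 [0.517 0.043]
top green 695.5 356.7 275.8 [28.2 28.4] 37 z0 [ 0.413 -0.237] z50 [ 0.41  -0.228]
top green 25.0 210.2 229.8 [3.8 9.8] 72 z0 [0.524 0.131] z50 [0.517 0.125]
top blue 1082.5 535.6 186.4 [49. 39.] 90 z0 [ 0.649 -0.722] z50 [ 0.637 -0.694]
top blue 777.0 427.3 252.7 [31.5 28.4] 14 z0 [ 0.472 -0.418] z50 [ 0.467 -0.402]
top blue 24.5 265.3 252.3 [8. 9.] 90 z0 [ 0.469 -0.009] z50 [ 0.464 -0.01 ]
top blue 13.5 229.7 252.5 [8. 4.] 90 z0 [0.467 0.08 ] z50 [0.462 0.076]
scene yellow 1536.0 289.4 228.5 [35.8 52.7] 61 z0 [0.604 0.018] z50 [0.628 0.002]
scene yellow 911.5 179.2 277.2 [34.5 30.5] 51 z0 [ 0.588 -0.263] z50 [ 0.613 -0.265]
scene yellow 73.5 282.5 197.3 [ 7.8 12.7] 45 z0 [0.518 0.049] z50 [0.547 0.032]
scene yellow 72.0 248.3 219.1 [ 8. 10.] 90 z0 [ 0.531 -0.054] z50 [ 0.559 -0.067]
scene green 826.5 159.6 208.3 [31.1 32.7] 5 z0 [ 0.394 -0.228] z50 [ 0.429 -0.232]
scene green 37.5 313.3 184.6 [ 6.7 12.1] 27 z0 [0.524 0.136] z50 [0.552 0.114]
scene blue 2280.5 539.3 41.8 [68. 49.] 90 z0 [0.42 1.03] z50 [0.453 0.966]
scene blue 1228.0 494.4 10.0 [26. 68.] 90 z0 [0.234 1.017] z50 [0.276 0.954]
scene blue 945.5 97.7 260.2 [34.7 32.7] 77 z0 [ 0.453 -0.409] z50 [ 0.485 -0.404]
scene blue 198.5 3.5 406.0 [10. 39.] 0 z0 [ 0.669 -0.687] z50 [ 0.69  -0.669]
scene blue 52.5 251.8 189.7 [11.  7.] 90 z0 [ 0.46  -0.006] z50 [ 0.491 -0.02 ]
scene blue 51.5 284.5 173.1 [11.  6.] 90 z0 [0.457 0.091] z50 [0.488 0.072]
[[260.62414632 321.04491411]
 [261.29293611 280.03218023]
 [382.62582825 322.02582285]]
```

```bash
cat >> h.py <<'E'
from scipy.spatial.transform import Rotation as Ro
def go(x,y,z=None,yaw=None,n=None,tip=False):
    """yaw: jaw direction (deg, mod 180). prints rows needed. z: grasp point height"""
    s=readout.read_state();R=Ro.from_rotvec(s['ee_rot']).as_matrix();p=np.array(s['position'])
    tz=p[2] if z is None else z+manip.pinch_z
    th=0.
    ps=np.degrees(np.arctan2(R[1,1],R[0,1]))
    if yaw is not None:
        th=-((yaw-ps+90)%180-90)
    d=R.T@(np.array([x,y,tz])-p)
    N=n or int(np.ceil(max(np.linalg.norm(d)/.06,abs(th)/10.)))
    print('grasp now',np.round(p-[0,0,manip.pinch_z],4),'jaw yaw',round(ps,1),'w',s['gripper_width'],'t',round(s['t'],2),'F',np.round(s['force'],1),'j6',round(s['joint_pos'][5],2))
    print('translate total tool',np.round(d,4),'turn deg',round(th,1),'rad',round(np.radians(th),3),'rows',N,'per row',np.round(d/max(N,1),4),'after each:',round(np.radians(th)/max(N,1),3),'-> translate first then turn')
E
python3 - <<'E'
from h import *
go(.39,-.22,.18)
E
```

```text
grasp now [0.1374 0.5065 0.2491] jaw yaw 74.8 w 0.08555095670005126 t 0.15 F [-0.2 -0.2 -1. ] j6 1.44
translate total tool [-0.434  -0.6349  0.0701] turn deg 0.0 rad 0.0 rows 13 per row [-0.0334 -0.0488  0.0054] after each: 0.0 -> translate first then turn
```

{"api": "carry_out", "payload": {"rows": [[100,[-0.033,-0.049,0.005],0],[100,[-0.033,-0.049,0.005],0],[100,[-0.033,-0.049,0.005],0],[100,[-0.033,-0.049,0.005],0],[100,[-0.033,-0.049,0.005],0]], "force": 25}}

```text
t: 0.78
position: [0.2325, 0.2254, 0.3792]
ee_rot: [0.413, 3.114, -0.0]
force: [1.7, -1.0, 0.7]
gripper_width: 0.0855
```

{"api": "carry_out", "payload": {"rows": [[100,[-0.033,-0.049,0.005],0],[100,[-0.033,-0.049,0.005],0],[100,[-0.033,-0.049,0.005],0],[100,[-0.033,-0.049,0.005],0],[100,[-0.033,-0.049,0.005],0]]}}

```text
t: 1.4
position: [0.3276, -0.0546, 0.3545]
ee_rot: [0.416, 3.113, 0.0]
force: [0.7, 0.5, -0.0]
gripper_width: 0.0855
```

{"api": "carry_out", "payload": {"rows": [[100,[-0.033,-0.049,0.005],0],[100,[-0.033,-0.049,0.005],0],[100,[-0.033,-0.049,0.005],0],[100,[0,0,0],0],[100,[0,0,0],0]]}}

```text
t: 2.02
position: [0.3844, -0.2201, 0.3392]
ee_rot: [-0.415, -3.112, -0.002]
force: [-1.0, 0.8, -0.5]
gripper_width: 0.0856
```

```bash
python3 - <<'E'
from h import *
go(.39,-.22,.18)
im=shot('wrist','w1')
c=calibration('wrist')
for col in ('green','blue','yellow'):
  for b in blobs(im,col,100): print(col,b[0],b[1],b[2],b[3][1:],np.round(plane(c,[b[1:3]],.054)[0],3))
E
```

```text
grasp now [ 0.3844 -0.2201  0.1845] jaw yaw 74.8 w 0.0855838335632591 t 2.02 F [-1.   0.8 -0.5] j6 -0.41
translate total tool [-0.0054  0.0015  0.0045] turn deg 0.0 rad 0.0 rows 1 per row [-0.0054  0.0015  0.0045] after each: 0.0 -> translate first then turn
green 3907.5 278.1195990616336 227.22806568564724 ((62.399662017822266, 69.88912200927734), 19.798877716064453) [ 0.405 -0.228  0.054]
blue 1434.0 128.74569967456995 295.12587168758716 ((27.8453369140625, 75.91617584228516), 41.18592834472656) [ 0.437 -0.396  0.054]
blue 474.0 485.9194796061884 219.50140646976087 ((33.093807220458984, 18.335756301879883), 26.56505012512207) [ 0.449 -0.036  0.054]
yellow 969.0 287.79394564843477 345.1534227726178 ((26.185977935791016, 51.26339340209961), 81.38435363769531) [ 0.542 -0.254  0.054]
yellow 346.0 530.7341040462428 245.67148362235065 ((22.01177978515625, 34.20291519165039), 61.69924545288086) [0.489 0.006 0.054]
yellow 211.5 442.35303388494873 276.1536643026005 ((17.0, 32.0), 90.0) [ 0.5   -0.082  0.054]
```

View pics/w1.png

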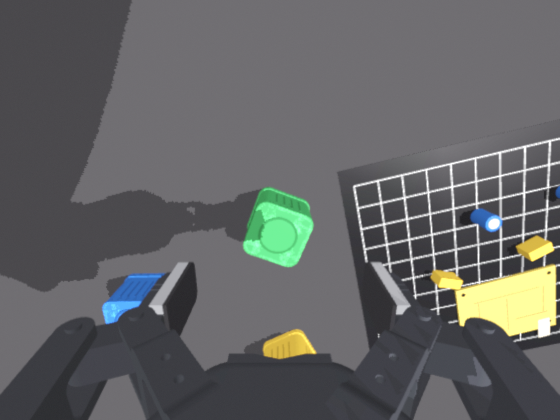

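```bash
python3 - <<'E'
from h import *
im=cv2.imread('pics/w1.png'); cv2.imwrite('pics/w1z.png',cv2.resize(im[170:290,220:340],(720,720),interpolation=cv2.INTER_CUBIC))
E
```

```text
(no output)
```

View pics/w1z.png

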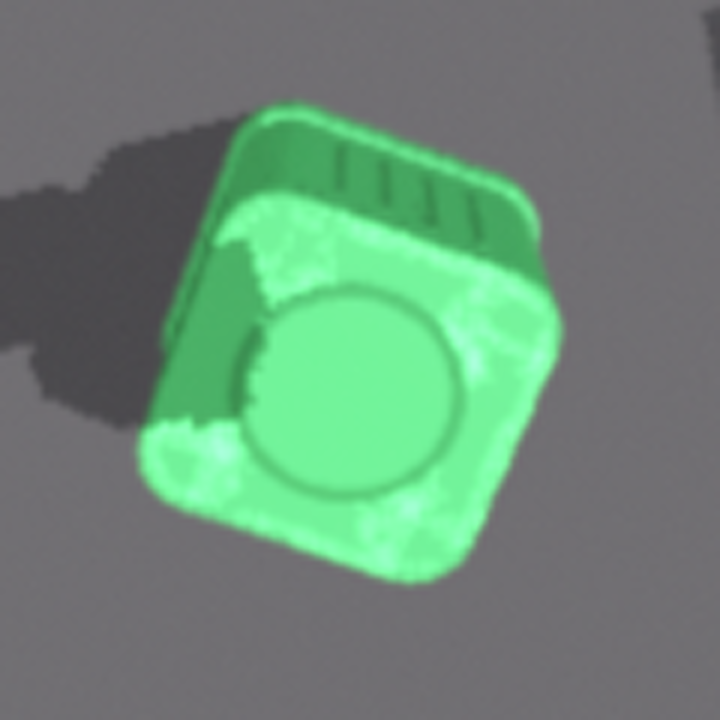

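```bash
cat >> h.py <<'E'
def pz(c,pts,z,x0,y0,k):
    return plane(c,np.array(pts,float)/k+[x0,y0],z)
E
python3 - <<'E'
from h import *
c=calibration('wrist')
P=pz(c,[(180,505),(380,577),(555,350),(475,540),(300,200),(520,270),(350,390)],.054,220,170,6)
for i in(0,2,4):
    d=P[i+1]-P[i];print(np.degrees(np.arctan2(d[1],d[0])))
print(np.round(P,4))
E
```

```text
52.752710351919056
-34.796466328345495
56.317294589008846
[[ 0.4252 -0.2615  0.054 ]
 [ 0.4465 -0.2335  0.054 ]
 [ 0.4148 -0.1965  0.054 ]
 [ 0.444  -0.2168  0.054 ]
 [ 0.3805 -0.2286  0.054 ]
 [ 0.4004 -0.1987  0.054 ]
 [ 0.4129 -0.2295  0.054 ]]
```

```bash
python3 - <<'E'
from h import *
go(.4026,-.2442,.11,yaw=144.5)
E
```

```text
grasp now [ 0.3844 -0.2196  0.185 ] jaw yaw 74.9 w 0.0853735824012158 t 2.08 F [-0.4  0.4  0.3] j6 -0.41
translate total tool [-0.0241 -0.0191  0.0749] turn deg -69.6 rad -1.216 rows 7 per row [-0.0034 -0.0027  0.0107] after each: -0.174 -> translate first then turn
```

{"api": "carry_out", "payload": {"rows": [[100,[-0.012,-0.0095,0.0375],-0.01],[100,[-0.012,-0.0095,0.0375],-0.174],[100,[0,0,0],-0.174],[100,[0,0,0],-0.174],[100,[0,0,0],-0.174]]}}

```text
t: 2.7
position: [0.403, -0.2432, 0.2654]
ee_rot: [-0.7, 3.062, -0.001]
force: [-0.7, 0.1, 0.1]
gripper_width: 0.0856
```

{"api": "carry_out", "payload": {"rows": [[100,[0,0,0],-0.174],[100,[0,0,0],-0.174],[100,[0,0,0],-0.164],[100,[0,0,0],0]]}}

```text
t: 3.2
position: [0.4031, -0.2435, 0.2655]
ee_rot: [-1.441, 2.791, -0.002]
force: [-0.1, -0.1, -0.3]
gripper_width: 0.0854
```

```bash
python3 - <<'E'
from h import *
go(.4026,-.2442,.046,yaw=144.5)
shot('wrist','w2')
E
```

```text
grasp now [ 0.4031 -0.2435  0.1108] jaw yaw 144.6 w 0.08540826020569968 t 3.2 F [-0.1 -0.1 -0.3] j6 -1.64
translate total tool [0.0009 0.0001 0.0648] turn deg 0.1 rad 0.002 rows 2 per row [0.0004 0.     0.0324] after each: 0.001 -> translate first then turn
```

View pics/w2.png

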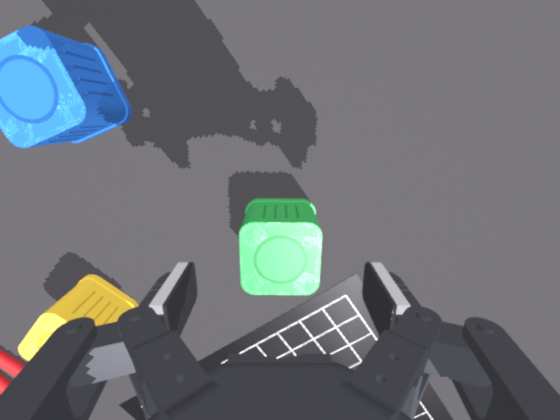

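{"api": "carry_out", "payload": {"rows": [[100,[0,0,0.032],0],[100,[0,0,0.032],0],[0,[0,0,0],0],[0,[0,0,0],0],[0,[0,0,0],0]], "force": 20}}

```text
t: 3.88
position: [0.4038, -0.2454, 0.2026]
ee_rot: [-1.44, 2.791, -0.005]
force: [-0.5, 0.0, -0.6]
gripper_width: 0.0551
```

{"api": "carry_out", "payload": {"rows": [[0,[0,0,0],0],[0,[0,0,0],0]]}}

```text
t: 4.12
position: [0.4034, -0.2452, 0.2015]
ee_rot: [-1.441, 2.791, -0.002]
force: [-0.1, -0.6, 1.0]
gripper_width: 0.0551
```

{"api": "carry_out", "payload": {"rows": [[0,[0,0,0.003],0],[0,[0.006,0,0.001],0],[0,[0.006,0,0.001],0],[0,[0.006,0,0.001],0]]}}

```text
t: 4.62
position: [0.3938, -0.2588, 0.1982]
ee_rot: [-1.44, 2.785, 0.001]
force: [-0.9, 7.5, 12.3]
gripper_width: 0.0554
```

```bash
python3 - <<'E'
from h import *
st()
shot('scene','s1'); shot('wrist','w3')
im=cv2.imread('pics/s1.png'); cv2.imwrite('pics/s1z.png',cv2.resize(im[150:290,60:240],(720,560),interpolation=cv2.INTER_CUBIC))
E
```

```text
t 4.62 p [ 0.3938 -0.2588  0.1982] rot [-1.440e+00  2.785e+00  1.000e-03] F [-0.9  7.5 12.3] w 0.0554 j [-0.73 -0.03 -0.4   1.2   0.01 -1.68]
```

View pics/s1z.png

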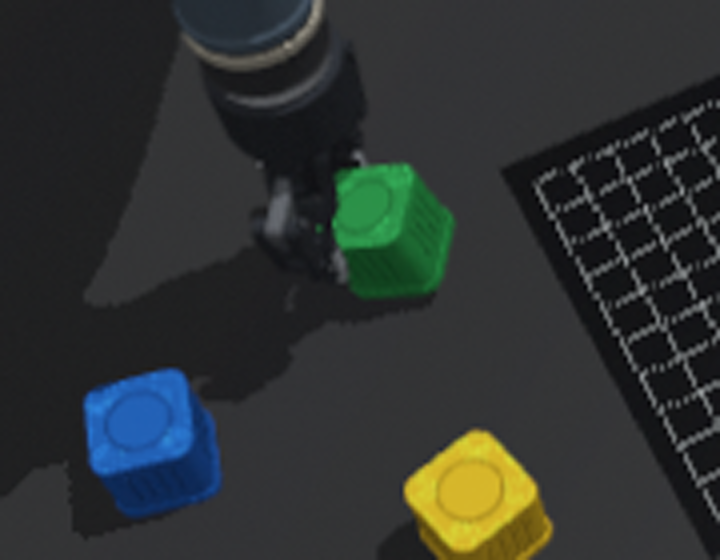

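View pics/w3.png

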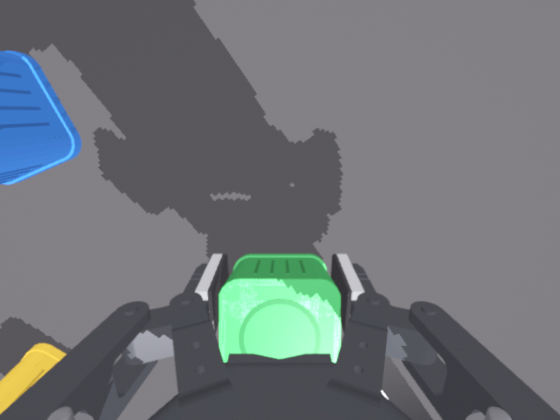

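{"api": "carry_out", "payload": {"rows": [[0,[0.006,0,0.0015],0],[0,[0.006,0,0.002],0],[0,[0.006,0,0.003],0],[0,[0.005,0,0.004],0]]}}

```text
t: 5.22
position: [0.3801, -0.2782, 0.1863]
ee_rot: [-1.441, 2.788, -0.001]
force: [-0.3, 3.7, 9.6]
gripper_width: 0.0554
```

```bash
cat >> h.py <<'E'
def zoom(n,fn,x0,x1,y0,y1,k=4):
    im=read_camera(n); cv2.imwrite('pics/'+fn+'.png',cv2.resize(im[y0:y1,x0:x1,::-1],None,fx=k,fy=k,interpolation=cv2.INTER_CUBIC)); return im
E
python3 - <<'E'
from h import *
st()
zoom('scene','s2z',60,240,150,290)
E
```

```text
t 5.22 p [ 0.3801 -0.2782  0.1863] rot [-1.441e+00  2.788e+00 -1.000e-03] F [-0.3  3.7  9.6] w 0.0554 j [-0.78 -0.02 -0.41  1.18  0.   -1.73]
```

View pics/s2z.png

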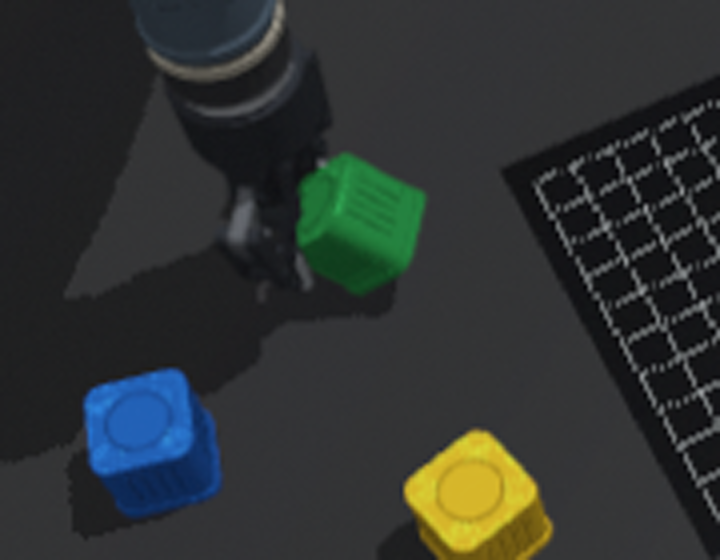

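{"api": "carry_out", "payload": {"rows": [[0,[0.005,0,0.005],0],[0,[0.003,0,0.004],0],[0,[0,0,0.002],0],[30,[0,0,0],0],[100,[0,0,0],0]]}}

```text
t: 5.9
position: [0.375, -0.2854, 0.1742]
ee_rot: [-1.44, 2.791, -0.003]
force: [0.0, 0.2, -0.4]
gripper_width: 0.0721
```

{"api": "carry_out", "payload": {"rows": [[100,[0,0,-0.01],0],[100,[0,0,-0.03],0],[100,[0,0,-0.05],0]]}}

```text
t: 6.28
position: [0.3738, -0.2839, 0.2622]
ee_rot: [1.441, -2.79, -0.008]
force: [-0.2, -0.7, 0.3]
gripper_width: 0.0854
```

```bash
python3 - <<'E'
from h import *
st()
zoom('scene','s3z',60,240,150,290)
shot('wrist','w4')
E
```

```text
t 6.28 p [ 0.3738 -0.2839  0.2622] rot [ 1.441 -2.79  -0.008] F [-0.2 -0.7  0.3] w 0.0854 j [-0.79 -0.08 -0.31  1.34  0.   -1.75]
```

View pics/s3z.png

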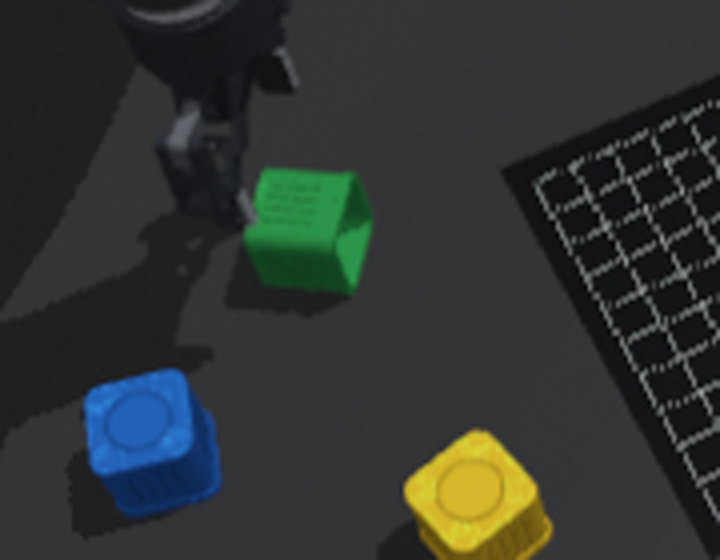

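View pics/w4.png

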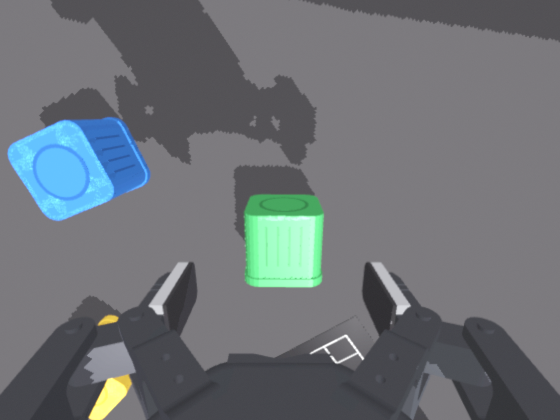

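```bash
python3 - <<'E'
from h import *
c=calibration('wrist')
P=plane(c,[(284,216),(284,282),(248,250),(322,250)],.056);print(np.round(P,4))
s=readout.read_state();R=Ro.from_rotvec(s['ee_rot']).as_matrix()
print(np.round((P-np.array(s['position']))@R,4))
E
```

```text
[[ 0.367  -0.2996  0.056 ]
 [ 0.3962 -0.2581  0.056 ]
 [ 0.402  -0.2935  0.056 ]
 [ 0.3599 -0.2638  0.056 ]]
[[ 0.0157  0.0026  0.2138]
 [-0.035   0.0028  0.2137]
 [-0.0095 -0.0224  0.214 ]
 [-0.0093  0.0292  0.2134]]
```

{"api": "carry_out", "payload": {"rows": [[100,[0.004,0.0015,0.031],0],[100,[0.004,0.0015,0.031],0],[0,[0,0,0],0],[0,[0,0,0],0],[0,[0,0,0],0]]}}

```text
t: 7.0
position: [0.3683, -0.2902, 0.2028]
ee_rot: [-1.441, 2.791, -0.004]
force: [-0.8, 0.2, -0.2]
gripper_width: 0.0556
```

{"api": "carry_out", "payload": {"rows": [[0,[0,0,0],0],[0,[0,0,0.003],0],[0,[0.006,0,0.001],0],[0,[0.006,0,0.001],0],[0,[0.006,0,0.001],0]]}}

```text
t: 7.62
position: [0.3584, -0.3044, 0.1981]
ee_rot: [-1.44, 2.787, -0.004]
force: [1.4, 4.2, 7.2]
gripper_width: 0.0558
```

{"api": "carry_out", "payload": {"rows": [[0,[0.006,0,0.0015],0],[0,[0.006,0,0.002],0],[0,[0.006,0,0.003],0],[0,[0.005,0,0.004],0]]}}

```text
t: 8.12
position: [0.3447, -0.3238, 0.1863]
ee_rot: [-1.441, 2.789, -0.005]
force: [1.3, 1.2, 5.6]
gripper_width: 0.0554
```

```bash
python3 - <<'E'
from h import *
st()
zoom('scene','s4z',60,240,150,290)
E
```

```text
t 8.12 p [ 0.3447 -0.3238  0.1863] rot [-1.441  2.789 -0.005] F [1.3 1.2 5.6] w 0.0554 j [-0.9  -0.02 -0.41  1.18  0.   -1.85]
```

View pics/s4z.png

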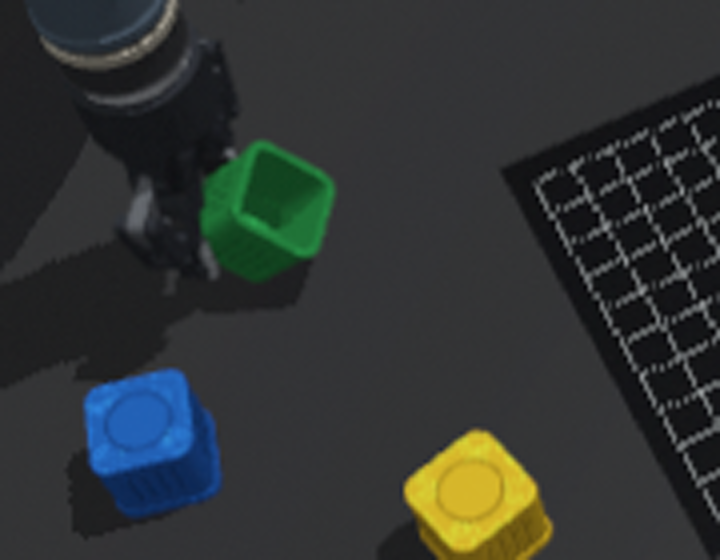

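{"api": "carry_out", "payload": {"rows": [[0,[0.005,0,0.005],0],[0,[0.003,0,0.004],0],[0,[0,0,0.002],0],[30,[0,0,0],0],[100,[0,0,0],0]]}}

```text
t: 8.8
position: [0.3391, -0.33, 0.174]
ee_rot: [1.44, -2.791, 0.002]
force: [-1.1, 0.3, -0.4]
gripper_width: 0.0721
```

{"api": "carry_out", "payload": {"rows": [[100,[0,0,-0.01],0],[100,[0,0,-0.03],0],[100,[0,0,-0.06],0],[100,[-0.01,0,-0.06],0]]}}

```text
t: 9.3
position: [0.3445, -0.3212, 0.3348]
ee_rot: [1.44, -2.791, -0.002]
force: [0.0, -2.3, 0.7]
gripper_width: 0.0855
```

```bash
python3 - <<'E'
from h import *
st()
zoom('scene','s5z',60,240,150,290)
shot('wrist','w5')
E
```

```text
t 9.3 p [ 0.3445 -0.3212  0.3348] rot [ 1.440e+00 -2.791e+00 -2.000e-03] F [ 0.  -2.3  0.7] w 0.0855 j [-0.89 -0.1  -0.18  1.49 -0.   -1.85]
```

View pics/s5z.png

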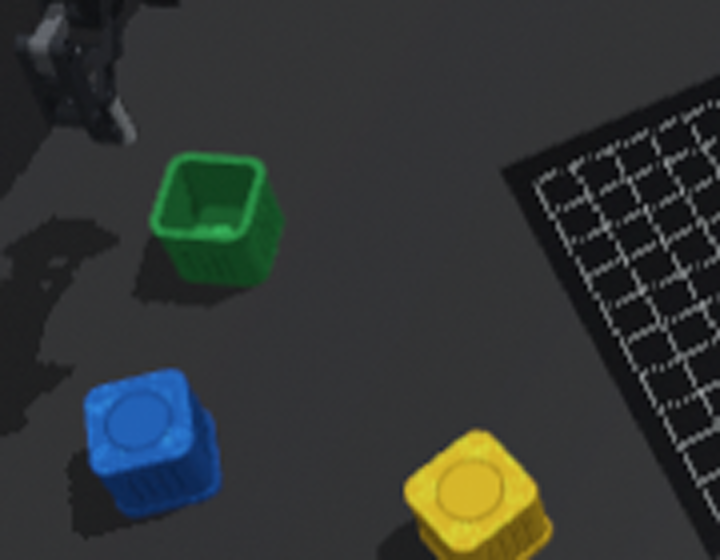

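View pics/w5.png

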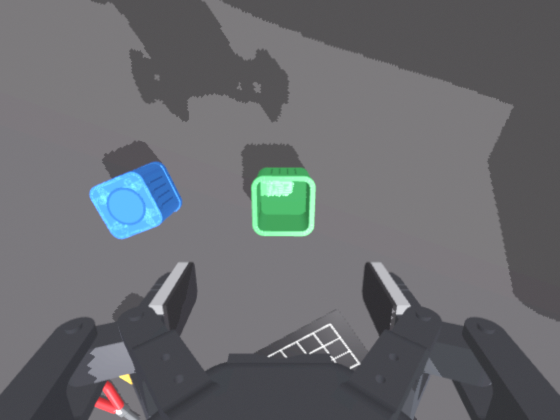

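```bash
python3 - <<'E'
from h import *
c=calibration('wrist')
print(np.round(plane(c,[(284,205),(127,207)],.054),4))
im=cv2.imread('pics/w5.png'); cv2.imwrite('pics/w5z.png',cv2.resize(im[150:250,80:190],None,fx=6,fy=6,interpolation=cv2.INTER_CUBIC))
E
```

```text
[[ 0.3459 -0.3236  0.054 ]
 [ 0.4682 -0.4073  0.054 ]]
```

View pics/w5z.png

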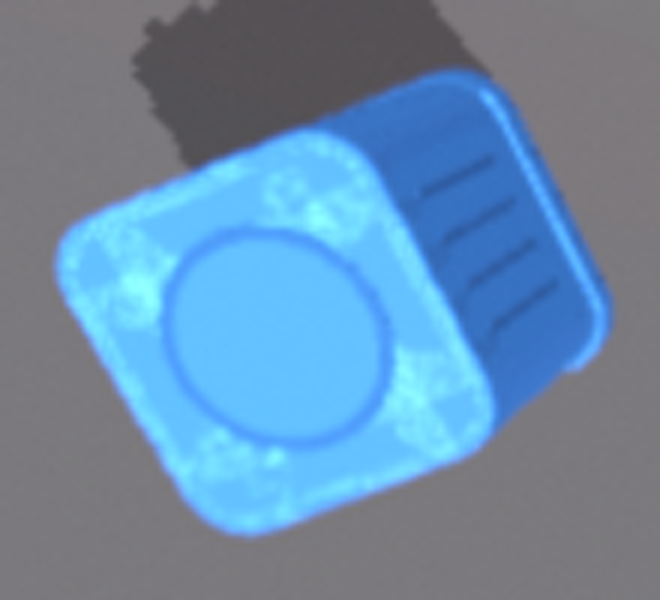

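```bash
python3 - <<'E'
from h import *
c=calibration('wrist')
P=pz(c,[(385,195),(480,370),(75,300),(185,480),(110,210),(290,135),(280,530),(460,455),(277,335)],.054,80,150,6)
for i in(0,2,4,6):
    d=P[i+1]-P[i];print(np.degrees(np.arctan2(d[1],d[0])))
print(np.round(P[-1],4))
E
```

```text
76.16083743924158
76.39188128345809
165.84180494583512
167.51320263152448
[ 0.468  -0.4086  0.054 ]
```

```bash
python3 - <<'E'
from h import *
go(.4637,-.425,.11,yaw=166.3)
E
```

```text
grasp now [ 0.3466 -0.3226  0.1874] jaw yaw 144.7 w 0.08581087287304914 t 9.4 F [0.1 0.1 0.7] j6 -1.85
translate total tool [ 0.0155 -0.1537  0.0796] turn deg -21.6 rad -0.378 rows 3 per row [ 0.0052 -0.0512  0.0265] after each: -0.126 -> translate first then turn
```

{"api": "carry_out", "payload": {"rows": [[100,[0.005,-0.055,0.01],0],[100,[0.005,-0.055,0.01],0],[100,[0.005,-0.043,0.03],-0.126],[100,[0,0,0.03],-0.126],[100,[0,0,0],-0.126]]}}

```text
t: 10.02
position: [0.4602, -0.4212, 0.2479]
ee_rot: [1.945, -2.466, -0.016]
force: [-0.2, -0.3, 0.5]
gripper_width: 0.0855
```

```bash
python3 - <<'E'
from h import *
go(.4637,-.425,.046,yaw=166.3)
c=calibration('wrist')
shot('wrist','w6')
E
```

```text
grasp now [ 0.4602 -0.4212  0.0932] jaw yaw 166.5 w 0.08554303442891094 t 10.03 F [-0.2 -0.3  0.5] j6 -2.18
translate total tool [ 0.0031 -0.0046  0.0472] turn deg 0.2 rad 0.004 rows 1 per row [ 0.0031 -0.0046  0.0472] after each: 0.004 -> translate first then turn
```

View pics/w6.png

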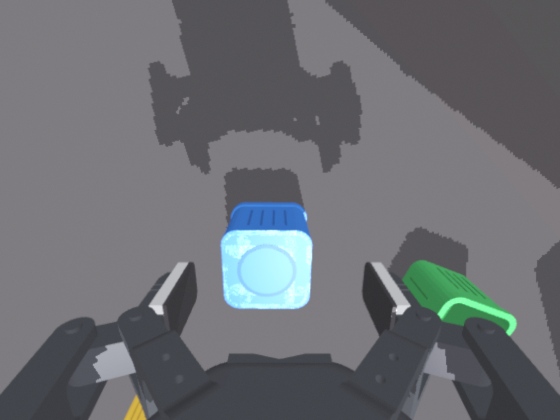

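{"api": "carry_out", "payload": {"rows": [[100,[0.003,-0.0045,0.015],0],[100,[0,0,0.032],0],[0,[0,0,0],0],[0,[0,0,0],0],[0,[0,0,0],0]]}}

```text
t: 10.7
position: [0.4652, -0.4268, 0.2084]
ee_rot: [-1.939, 2.471, -0.005]
force: [-0.1, 0.2, -0.3]
gripper_width: 0.0559
```

{"api": "carry_out", "payload": {"rows": [[0,[0,0,0],0],[0,[0,0,0.003],0],[0,[0.006,0,0.001],0],[0,[0.006,0,0.001],0],[0,[0.006,0,0.001],0]]}}

```text
t: 11.32
position: [0.4612, -0.4436, 0.2041]
ee_rot: [-1.939, 2.469, -0.004]
force: [0.0, 3.0, 8.4]
gripper_width: 0.0558
```

{"api": "carry_out", "payload": {"rows": [[0,[0.006,0,0.0015],0],[0,[0.006,0,0.002],0],[0,[0.006,0,0.003],0],[0,[0.005,0,0.004],0]]}}

```text
t: 11.82
position: [0.4556, -0.4666, 0.1927]
ee_rot: [-1.94, 2.47, -0.005]
force: [-0.4, 1.4, 5.6]
gripper_width: 0.0554
```

```bash
python3 - <<'E'
from h import *
st()
zoom('scene','s6z',40,220,150,290)
E
```

```text
t 11.82 p [ 0.4556 -0.4666  0.1927] rot [-1.94   2.47  -0.005] F [-0.4  1.4  5.6] w 0.0554 j [-0.9   0.43  0.12  1.26  0.   -2.23]
```

View pics/s6z.png

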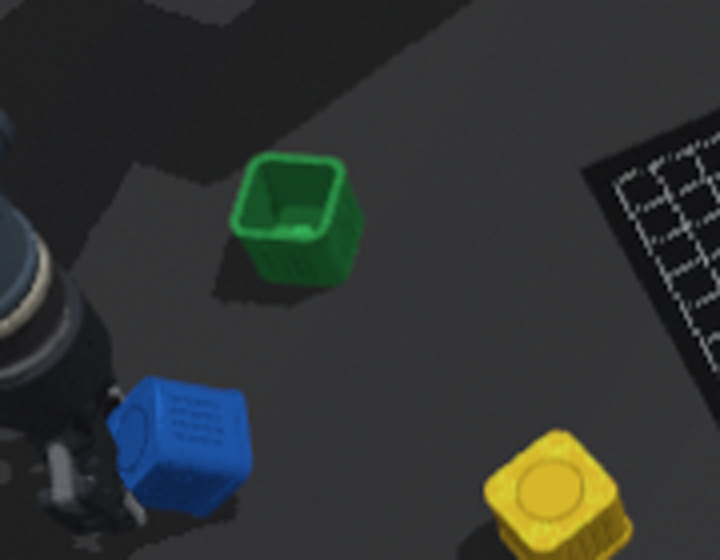

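{"api": "carry_out", "payload": {"rows": [[0,[0.005,0,0.006],0],[0,[0.004,0,0.006],0],[0,[0,0,0.004],0],[30,[0,0,0],0],[100,[0,0,0],0]]}}

```text
t: 12.5
position: [0.4531, -0.4756, 0.1757]
ee_rot: [-1.939, 2.472, -0.004]
force: [-0.6, -0.3, 0.2]
gripper_width: 0.0719
```

{"api": "carry_out", "payload": {"rows": [[100,[0,0,-0.01],0],[100,[0,0,-0.03],0],[100,[0,0,-0.05],0],[100,[0,0,0],0]]}}

```text
t: 13.0
position: [0.4543, -0.4761, 0.2708]
ee_rot: [-1.94, 2.47, -0.017]
force: [0.2, -0.4, -0.1]
gripper_width: 0.0853
```

```bash
python3 - <<'E'
from h import *
st()
shot('wrist','w7')
E
```

```text
t 13.0 p [ 0.4543 -0.4761  0.2708] rot [-1.94   2.47  -0.017] F [ 0.2 -0.4 -0.1] w 0.0853 j [-0.91  0.4   0.24  1.4   0.   -2.24]
```

View pics/w7.png

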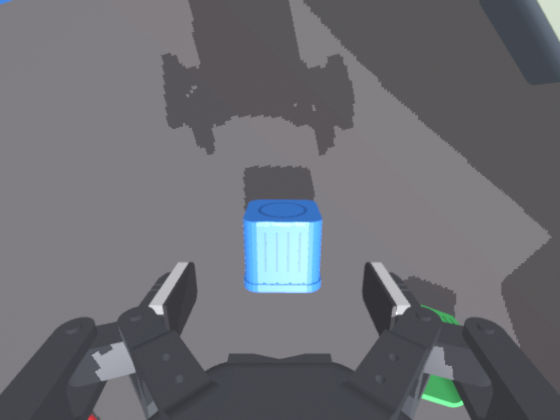

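```bash
cat >> h.py <<'E'
def toolof(pts,z,n='wrist'):
    c=calibration(n);s=readout.read_state();R=Ro.from_rotvec(s['ee_rot']).as_matrix()
    P=plane(c,pts,z);d=(P-np.array(s['position']))@R; d[:,2]-=manip.pinch_z
    print('world',np.round(P,4).tolist(),'tool from grasp',np.round(d,4).tolist())
E
python3 - <<'E'
from h import *
toolof([(283,220),(283,288),(246,250),(321,250)],.056)
E
```

```text
world [[0.449, -0.4891, 0.056], [0.4612, -0.4382, 0.056], [0.4789, -0.4737, 0.056], [0.4287, -0.4615, 0.056]] tool from grasp [[0.0136, 0.0025, 0.0572], [-0.0387, 0.0026, 0.057], [-0.0085, -0.023, 0.0573], [-0.0084, 0.0288, 0.057]]
```

{"api": "carry_out", "payload": {"rows": [[100,[0.003,0.0015,0.034],0],[100,[0.003,0.0015,0.034],0],[0,[0,0,0.002],0],[0,[0,0,0],0],[0,[0,0,0],0]]}}

```text
t: 13.68
position: [0.4491, -0.4804, 0.196]
ee_rot: [1.94, -2.471, 0.004]
force: [-0.0, -0.2, 0.4]
gripper_width: 0.0563
```

{"api": "carry_out", "payload": {"rows": [[0,[0,0,0],0],[0,[0,0,0.003],0],[0,[0.006,0,0.001],0],[0,[0.006,0,0.001],0],[0,[0.006,0,0.001],0]]}}

```text
t: 14.3
position: [0.4458, -0.4968, 0.1919]
ee_rot: [-1.939, 2.466, -0.005]
force: [0.6, 6.3, 11.2]
gripper_width: 0.0557
```

{"api": "carry_out", "payload": {"rows": [[0,[0.006,0,0.0015],0],[0,[0.006,0,0.002],0],[0,[0.006,0,0.003],0],[0,[0.005,0,0.004],0]]}}

```text
t: 14.8
position: [0.44, -0.5207, 0.1821]
ee_rot: [-1.94, 2.47, -0.01]
force: [0.1, 2.1, 10.9]
gripper_width: 0.0558
```

```bash
python3 - <<'E'
from h import *
st()
zoom('scene','s7z',0,180,170,310)
E
```

```text
t 14.8 p [ 0.44   -0.5207  0.1821] rot [-1.94  2.47 -0.01] F [ 0.1  2.1 10.9] w 0.0558 j [-0.97  0.51  0.21  1.27  0.   -2.3 ]
```

View pics/s7z.png

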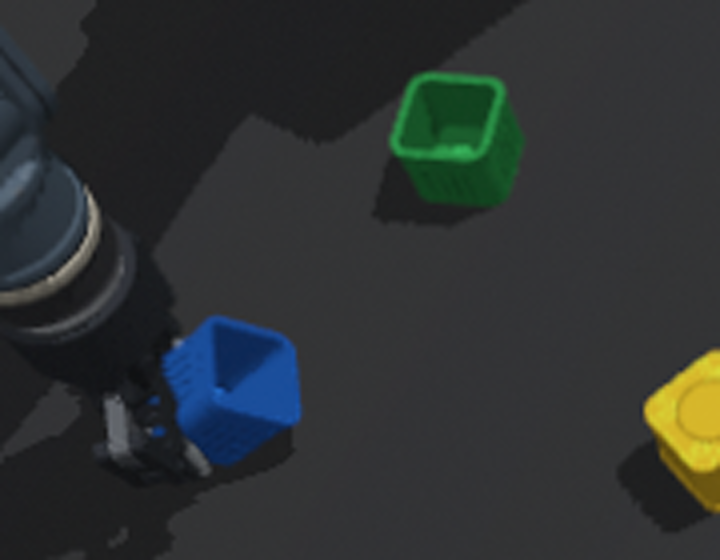

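{"api": "carry_out", "payload": {"rows": [[0,[0.005,0,0.004],0],[0,[0.003,0,0.003],0],[0,[0,0,0.001],0],[30,[0,0,0],0],[100,[0,0,0],0]]}}

```text
t: 15.48
position: [0.4373, -0.5287, 0.1726]
ee_rot: [1.939, -2.471, 0.008]
force: [-0.2, 0.2, 0.4]
gripper_width: 0.072
```

{"api": "carry_out", "payload": {"rows": [[100,[0,0,-0.01],0],[100,[0,0,-0.03],0],[100,[0,0,-0.06],0],[100,[-0.01,0,-0.06],0]]}}

```text
t: 15.98
position: [0.4388, -0.5177, 0.3299]
ee_rot: [-1.939, 2.472, 0.004]
force: [0.8, -0.7, 0.6]
gripper_width: 0.0853
```

```bash
python3 - <<'E'
from h import *
st()
zoom('scene','s8z',20,220,170,310)
shot('wrist','w8')
E
```

```text
t 15.97 p [ 0.4388 -0.5177  0.3299] rot [-1.939  2.472  0.004] F [ 0.8 -0.7  0.6] w 0.0853 j [-0.97  0.46  0.44  1.55 -0.   -2.3 ]
```

View pics/s8z.png

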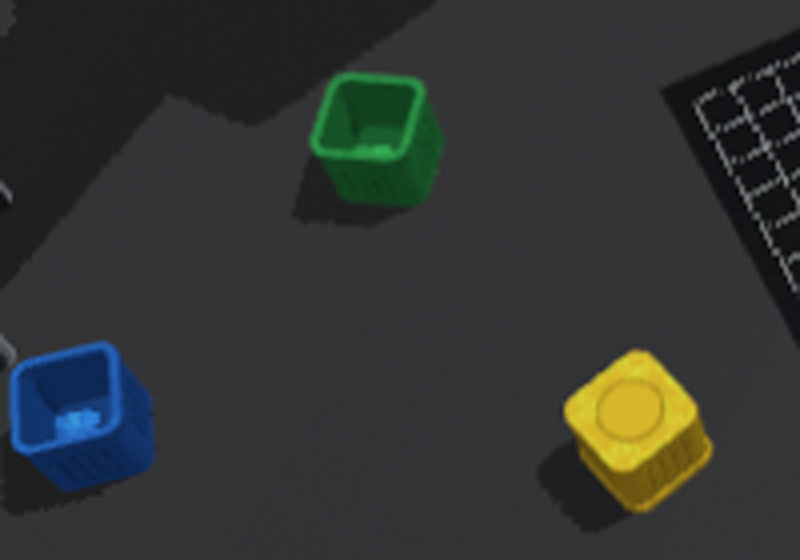

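View pics/w8.png

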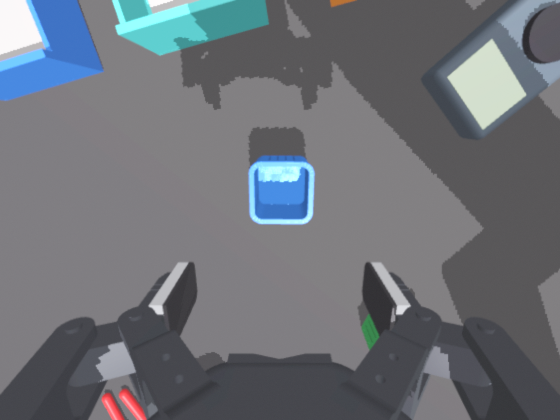

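```bash
python3 - <<'E'
from h import *
toolof([(282,191)],.054)
go(.57,-.27,.17,yaw=100)
E
```

```text
world [[0.4375, -0.5351, 0.054]] tool from grasp [[0.0141, 0.0025, 0.1316]]
grasp now [ 0.4406 -0.5184  0.1855] jaw yaw 166.3 w 0.08501832547342263 t 16.07 F [ 0.2 -1.   1.3] j6 -2.3
translate total tool [-0.2721 -0.0668  0.0136] turn deg 66.3 rad 1.158 rows 7 per row [-0.0389 -0.0095  0.0019] after each: 0.165 -> translate first then turn
```

{"api": "carry_out", "payload": {"rows": [[100,[-0.054,-0.013,0.002],0],[100,[-0.054,-0.013,0.003],0],[100,[-0.054,-0.013,0.003],0],[100,[-0.054,-0.013,0.003],0],[100,[-0.054,-0.013,0.003],0.165]]}}

```text
t: 16.7
position: [0.567, -0.2691, 0.3152]
ee_rot: [1.724, -2.626, -0.001]
force: [0.1, -0.4, -0.1]
gripper_width: 0.0854
```

{"api": "carry_out", "payload": {"rows": [[100,[0,0,0],0.165],[100,[0,0,0],0.165],[100,[0,0,0],0.165],[100,[0,0,0],0.165],[100,[0,0,0],0.165]]}}

```text
t: 17.32
position: [0.5664, -0.2707, 0.3151]
ee_rot: [0.525, -3.096, -0.001]
force: [-0.2, 1.0, 0.4]
gripper_width: 0.0856
```

{"api": "carry_out", "payload": {"rows": [[100,[0,0,0],0.165],[100,[0,0,0],0]]}}

```text
t: 17.58
position: [0.5664, -0.2708, 0.3152]
ee_rot: [0.28, -3.128, -0.001]
force: [0.4, -0.4, -0.2]
gripper_width: 0.0852
```

```bash
python3 - <<'E'
from h import *
st()
im=shot('wrist','w9');b=[b for b in blobs(im,'yellow',500)][0];print(b[1:4]);x,y=int(b[1])-50,int(b[2])-50
print(x,y);cv2.imwrite('pics/w9z.png',cv2.resize(im[y:y+100,x:x+100,::-1],None,fx=6,fy=6,interpolation=cv2.INTER_CUBIC))
E
```

```text
t 17.57 p [ 0.5664 -0.2708  0.3152] rot [ 2.800e-01 -3.128e+00 -1.000e-03] F [ 0.4 -0.4 -0.2] w 0.0852 j [-0.55  0.32  0.23  1.48  0.   -0.73]
(279.29020240014324, 241.4736163353036, ((278.8370361328125, 240.90330505371094), (78.10242462158203, 65.59342193603516), 86.98721313476562))
229 191
```

View pics/w9.png

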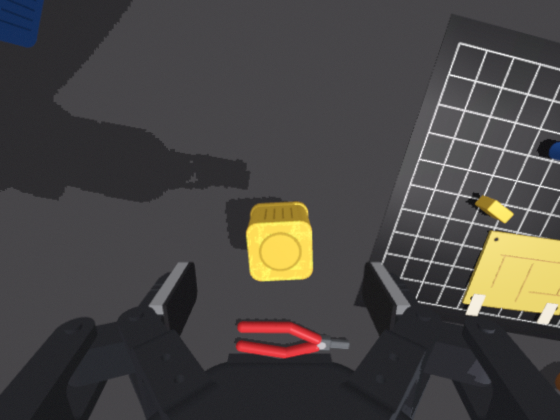

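View pics/w9z.png

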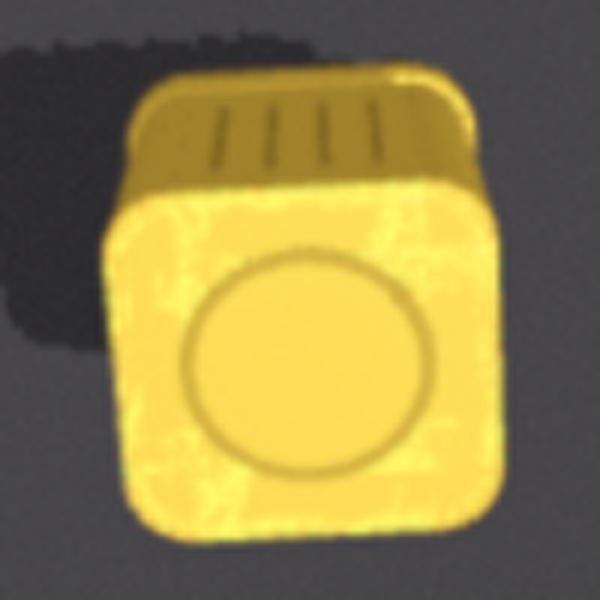

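```bash
python3 - <<'E'
from h import *
c=calibration('wrist')
P=pz(c,[(180,190),(440,178),(200,541),(440,530),(106,260),(130,500),(497,240),(505,470),(309,362)],.054,229,191,6)
for i in(0,2,4,6):
    d=P[i+1]-P[i];print(np.degrees(np.arctan2(d[1],d[0])))
print(np.round(P,4))
E
```

```text
102.99177491635864
103.15252031163234
13.470078422069502
14.06571077117772
[[ 0.5773 -0.2875  0.054 ]
 [ 0.569  -0.2516  0.054 ]
 [ 0.6331 -0.2757  0.054 ]
 [ 0.6248 -0.2401  0.054 ]
 [ 0.5898 -0.2963  0.054 ]
 [ 0.628  -0.2872  0.054 ]
 [ 0.5769 -0.2417  0.054 ]
 [ 0.613  -0.2326  0.054 ]
 [ 0.6006 -0.2647  0.054 ]]
```

```bash
python3 - <<'E'
from h import *
go(.583,-.269,.046,yaw=103.3)
E
```

```text
grasp now [ 0.5664 -0.2708  0.1606] jaw yaw 100.3 w 0.08521805080227601 t 17.62 F [-0.3  0.3 -0.1] j6 -0.73
translate total tool [-0.0167 -0.0013  0.1146] turn deg -3.0 rad -0.053 rows 2 per row [-0.0084 -0.0006  0.0573] after each: -0.026 -> translate first then turn
```

{"api": "carry_out", "payload": {"rows": [[100,[-0.017,-0.001,0.035],-0.053],[100,[0,0,0.04],0],[100,[0,0,0.04],0],[100,[0,0,0],0],[0,[0,0,0],0]]}}

```text
t: 18.25
position: [0.5838, -0.2692, 0.2021]
ee_rot: [-0.361, 3.12, -0.002]
force: [0.6, -0.3, 1.6]
gripper_width: 0.0697
```

{"api": "carry_out", "payload": {"rows": [[0,[0,0,0],0],[0,[0,0,0],0],[0,[0,0,0],0]]}}

```text
t: 18.62
position: [0.5845, -0.2696, 0.2039]
ee_rot: [-0.359, 3.117, -0.005]
force: [-0.5, -0.3, 5.4]
gripper_width: 0.0556
```

{"api": "carry_out", "payload": {"rows": [[0,[0,0,0],0],[0,[0,0,0.003],0],[0,[0.006,0,0.001],0],[0,[0.006,0,0.001],0],[0,[0.006,0,0.001],0]]}}

```text
t: 19.25
position: [0.5706, -0.2733, 0.2029]
ee_rot: [-0.361, 3.102, -0.007]
force: [4.4, 4.1, 14.2]
gripper_width: 0.0556
```

{"api": "carry_out", "payload": {"rows": [[0,[0.006,0,0.0015],0],[0,[0.006,0,0.002],0],[0,[0.006,0,0.003],0],[0,[0.005,0,0.004],0]]}}

```text
t: 19.75
position: [0.5461, -0.2792, 0.1909]
ee_rot: [-0.36, 3.11, -0.008]
force: [-1.8, 2.3, 15.1]
gripper_width: 0.0557
```

```bash
python3 - <<'E'
from h import *
st()
zoom('scene','s9z',100,280,190,330)
E
```

```text
t 19.75 p [ 0.5461 -0.2792  0.1909] rot [-0.36   3.11  -0.008] F [-1.8  2.3 15.1] w 0.0557 j [-0.58  0.32 -0.01  1.22  0.   -0.81]
```

View pics/s9z.png

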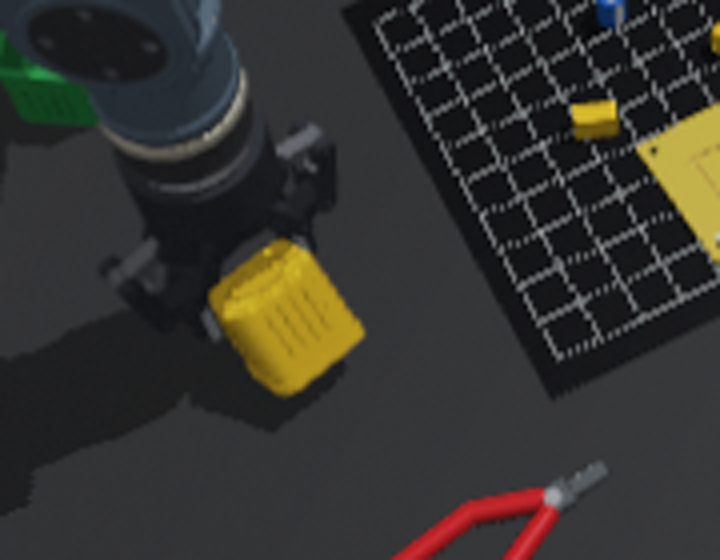

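{"api": "carry_out", "payload": {"rows": [[0,[0.005,0,0.006],0],[0,[0.004,0,0.005],0],[0,[0,0,0.003],0],[30,[0,0,0],0],[100,[0,0,0],0]]}}

```text
t: 20.42
position: [0.5356, -0.2811, 0.1733]
ee_rot: [-0.359, 3.117, -0.005]
force: [-0.4, -0.5, -0.6]
gripper_width: 0.0722
```

{"api": "carry_out", "payload": {"rows": [[100,[0,0,-0.01],0],[100,[0,0,-0.03],0],[100,[0,0,-0.05],0],[100,[0,0,0],0]]}}

```text
t: 20.92
position: [0.5365, -0.2814, 0.2659]
ee_rot: [-0.359, 3.113, -0.01]
force: [-0.2, -1.0, 0.8]
gripper_width: 0.0857
```

```bash
python3 - <<'E'
from h import *
st()
shot('wrist','w10')
E
```

```text
t 20.93 p [ 0.5365 -0.2814  0.2659] rot [-0.359  3.113 -0.01 ] F [-0.2 -1.   0.8] w 0.0857 j [-0.59  0.26  0.06  1.36  0.   -0.82]
```

View pics/w10.png

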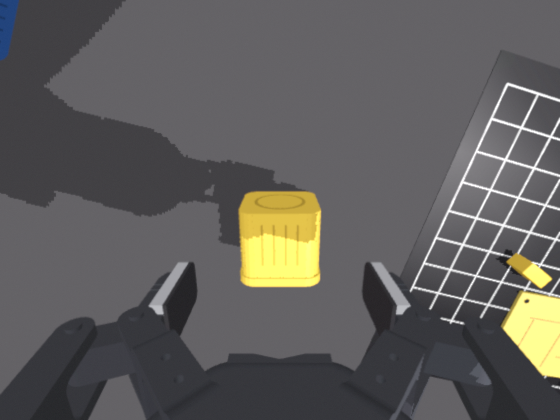

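```bash
python3 - <<'E'
from h import *
toolof([(280,212),(280,280),(241,250),(321,250)],.056)
E
```

```text
world [[0.5172, -0.2869, 0.056], [0.566, -0.2755, 0.056], [0.5495, -0.3063, 0.056], [0.5372, -0.254, 0.056]] tool from grasp [[0.0201, -0.0009, 0.0523], [-0.03, -0.0009, 0.0525], [-0.0069, -0.0271, 0.0525], [-0.0068, 0.0267, 0.0523]]
```

{"api": "carry_out", "payload": {"rows": [[100,[0.006,-0.0005,0.031],0],[100,[0.006,0,0.033],0],[0,[0,0,0],0],[0,[0,0,0],0],[0,[0,0,0],0]]}}

```text
t: 21.6
position: [0.5239, -0.2839, 0.1977]
ee_rot: [-0.359, 3.119, -0.003]
force: [-0.0, 0.5, -0.9]
gripper_width: 0.0556
```

{"api": "carry_out", "payload": {"rows": [[0,[0,0,0],0],[0,[0,0,0.003],0],[0,[0.006,0,0.001],0],[0,[0.006,0,0.001],0],[0,[0.006,0,0.001],0]]}}

```text
t: 22.22
position: [0.509, -0.2887, 0.1952]
ee_rot: [-0.359, 3.108, -0.008]
force: [6.9, 2.2, 9.8]
gripper_width: 0.0554
```

{"api": "carry_out", "payload": {"rows": [[0,[0.006,0,0.0015],0],[0,[0.006,0,0.002],0],[0,[0.006,0,0.003],0],[0,[0.005,0,0.004],0]]}}

```text
t: 22.72
position: [0.4881, -0.2945, 0.1891]
ee_rot: [-0.36, 3.103, -0.013]
force: [1.3, 4.7, 25.0]
gripper_width: 0.0559
```

```bash
python3 - <<'E'
from h import *
st()
zoom('scene','s10z',80,260,170,310)
E
```

```text
t 22.73 p [ 0.4881 -0.2945  0.1891] rot [-0.36   3.103 -0.013] F [ 1.3  4.7 25. ] w 0.0559 j [-0.66  0.21 -0.15  1.19  0.01 -0.89]
```

View pics/s10z.png

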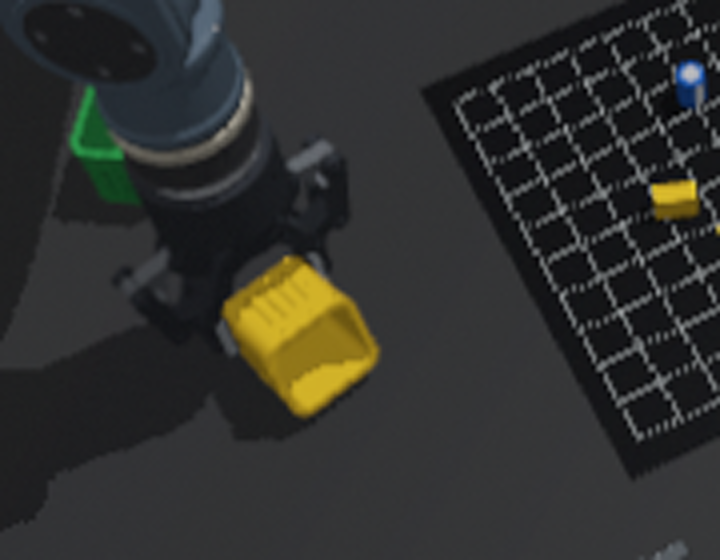

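{"api": "carry_out", "payload": {"rows": [[0,[0.006,0,0],0],[0,[0.006,0,0.001],0],[0,[0.004,0,0.003],0]]}}

```text
t: 23.15
position: [0.4705, -0.2982, 0.1807]
ee_rot: [-0.359, 3.111, -0.011]
force: [1.8, -0.6, 7.8]
gripper_width: 0.0556
```

```bash
python3 - <<'E'
from h import *
st()
zoom('scene','s11z',80,260,170,310)
E
```

```text
t 23.15 p [ 0.4705 -0.2982  0.1807] rot [-0.359  3.111 -0.011] F [ 1.8 -0.6  7.8] w 0.0556 j [-0.69  0.19 -0.19  1.17  0.   -0.92]
```

View pics/s11z.png

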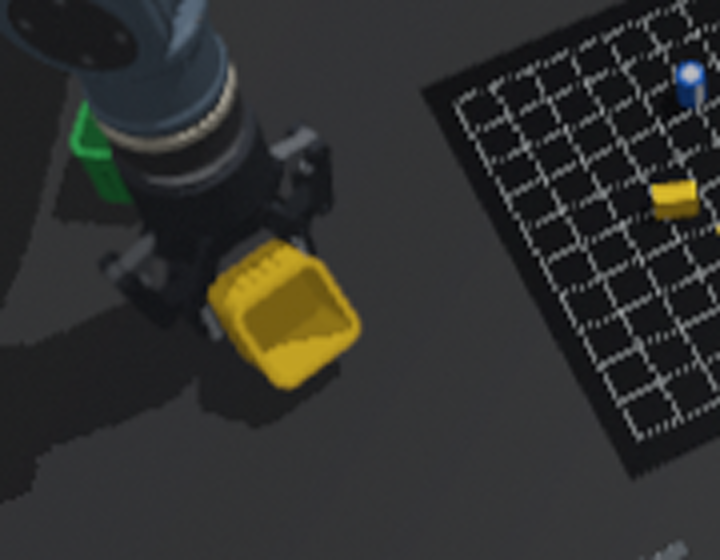

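Past 45°; finish and release.

{"api": "carry_out", "payload": {"rows": [[0,[0.005,0,0.004],0],[0,[0.004,0,0.003],0],[0,[0.002,0,0.001],0],[30,[0,0,0],0],[100,[0,0,0],0]]}}

```text
t: 23.82
position: [0.4575, -0.2995, 0.1692]
ee_rot: [-0.359, 3.119, -0.003]
force: [-0.1, 0.2, -0.5]
gripper_width: 0.072
```

{"api": "carry_out", "payload": {"rows": [[100,[0,0,-0.01],0],[100,[0,0,-0.03],0],[100,[0,0,-0.06],0],[100,[-0.01,0,-0.06],0]]}}

```text
t: 24.32
position: [0.4658, -0.2964, 0.3286]
ee_rot: [0.358, -3.119, -0.003]
force: [0.7, -1.6, -0.8]
gripper_width: 0.0854
```

```bash
python3 - <<'E'
from h import *
st()
zoom('scene','s12z',20,220,170,310)
shot('wrist','w11')
E
```

```text
t 24.32 p [ 0.4658 -0.2964  0.3286] rot [ 3.580e-01 -3.119e+00 -3.000e-03] F [ 0.7 -1.6 -0.8] w 0.0854 j [-0.69  0.12  0.02  1.48 -0.   -0.92]
```

View pics/s12z.png

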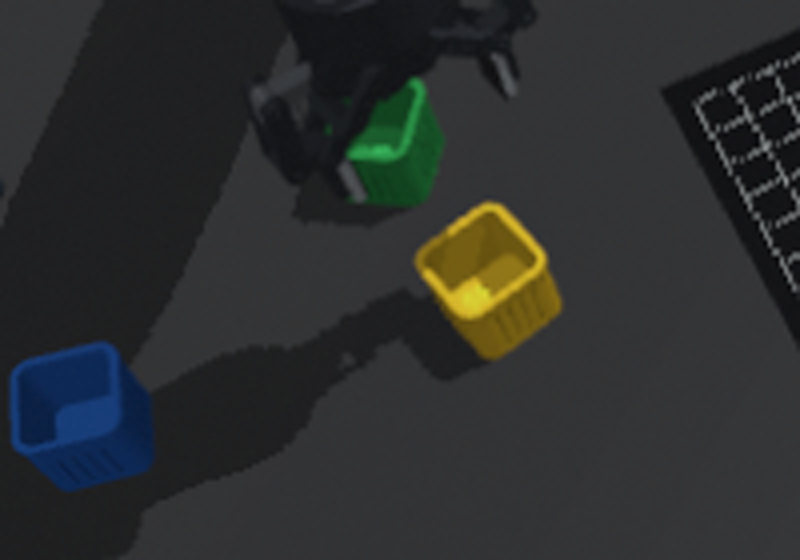

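View pics/w11.png

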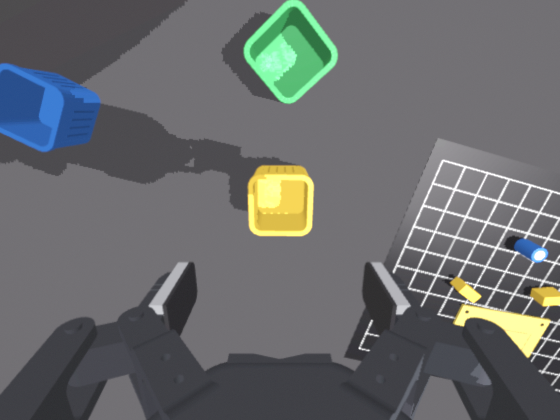

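```bash
python3 - <<'E'
from h import *
toolof([(281,203),(290,50)],.054)
go(.49,.03,.2,yaw=90)
E
```

```text
world [[0.4691, -0.3009, 0.054], [0.3462, -0.3226, 0.054]] tool from grasp [[0.003, 0.0003, 0.1282], [0.1276, 0.0072, 0.1269]]
grasp now [ 0.4687 -0.2978  0.1822] jaw yaw 103.2 w 0.08554216543762354 t 24.43 F [-0.1 -0.1 -0.4] j6 -0.92
translate total tool [-0.0956  0.3141 -0.0206] turn deg 13.2 rad 0.23 rows 6 per row [-0.0159  0.0524 -0.0034] after each: 0.038 -> translate first then turn
```

{"api": "carry_out", "payload": {"rows": [[100,[-0.016,0.052,-0.003],0],[100,[-0.016,0.052,-0.003],0],[100,[-0.016,0.052,-0.003],0],[100,[-0.016,0.052,-0.003],0],[100,[-0.016,0.052,-0.003],0]]}}

```text
t: 25.05
position: [0.485, -0.0236, 0.3424]
ee_rot: [0.359, -3.12, -0.0]
force: [0.5, -0.2, -0.2]
gripper_width: 0.0853
```

{"api": "carry_out", "payload": {"rows": [[100,[-0.016,0.052,-0.003],0.115],[100,[0,0,0],0.115],[100,[0,0,0],0]]}}

```text
t: 25.42
position: [0.4889, 0.0297, 0.3453]
ee_rot: [0.003, -3.14, 0.0]
force: [0.4, -1.0, 0.5]
gripper_width: 0.0854
```

```bash
python3 - <<'E'
from h import *
st()
shot('wrist','w12')
E
```

```text
t 25.43 p [0.4889 0.0297 0.3453] rot [ 3.00e-03 -3.14e+00  0.00e+00] F [ 0.4 -1.   0.5] w 0.0854 j [-0.08 -0.05 -0.12  1.51 -0.   -0.08]
```

View pics/w12.png

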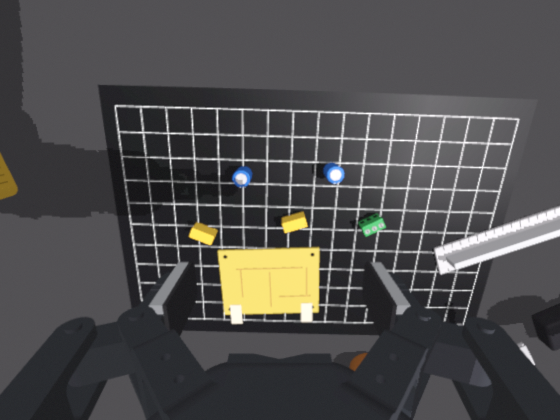

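```bash
python3 - <<'E'
from h import *
im=cv2.imread('pics/w12.png')
cv2.imwrite('pics/w12z.png',cv2.resize(im[155:250,180:400],None,fx=3.6,fy=3.6,interpolation=cv2.INTER_CUBIC))
a=cv2.resize(im[205:245,185:225],None,fx=7,fy=7,interpolation=cv2.INTER_CUBIC);b=cv2.resize(im[205:245,275:315],None,fx=7,fy=7,interpolation=cv2.INTER_CUBIC);c=cv2.resize(im[205:245,352:392],None,fx=7,fy=7,interpolation=cv2.INTER_CUBIC)
cv2.imwrite('pics/w12y.png',np.hstack([a[:, :266],b[:, :266],c[:, :266]]))
E
```

```text
(no output)
```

View pics/w12z.png

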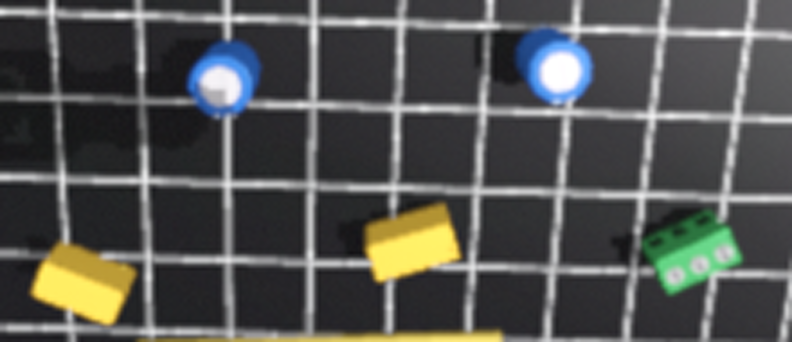

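View pics/w12y.png

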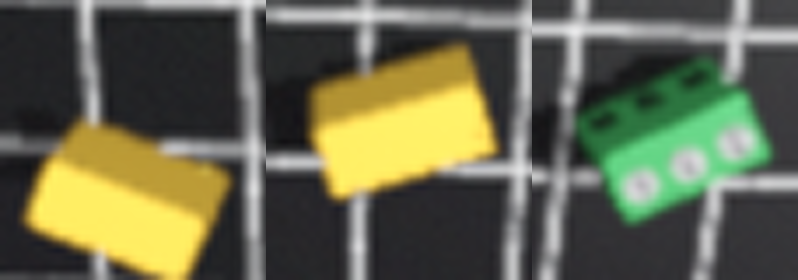

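```bash
python3 - <<'E'
from h import *
c=calibration('wrist')
O=[(185,205),(275,205),(352,205)]
F=[[(42,160),(205,215),(185,275),(25,220)],[(52,142),(212,85),(231,150),(69,198)],[(73,165),(213,95),(240,155),(98,222)]]
for o,f,z,n in zip(O,F,(.02,.02,.018),('filmA','filmB','term')):
    P=pz(c,f,z,o[0],o[1],7); d=(P[1]-P[0])+(P[2]-P[3])
    print(n,np.round(P.mean(0),4),'long yaw',np.degrees(np.arctan2(d[1],d[0])),'len',np.linalg.norm(d[:2])/2,'wid',np.linalg.norm((P[3]-P[0]+P[2]-P[1])[:2])/2)
print('cans',np.round(plane(c,[(241.7,177.8),(335.6,174.4)],.026),4))
# triangulation vs top camera
ct=calibration('top');im=cv2.imread('pics/top0.png')[:,:,::-1]
tp={'fA':(285.3,224.6),'fB':(243.9,230.2),'t':(209,229.5),'cA':(265.5,251.5),'cB':(227.5,252.5)}
wp={'fA':(201.8,234.6),'fB':(294.8,222.5),'t':(373,225.5),'cA':(241.9,177),'cB':(335.4,173.5)}
for k in tp: print(k,[np.round(q,4) for q in tri(c,wp[k],ct,tp[k])])
m=plane(c,[(221,250),(319,248),(221,318),(318,316),(104,86),(535,102)],.002);print(np.round(m,4))
E
```

```text
filmA [ 0.5371 -0.0583  0.02  ] long yaw 69.22704960192853 len 0.02648357186274935 wid 0.010954169496966482
filmB [0.5245 0.045  0.02  ] long yaw 109.36299261200162 len 0.026425924339792618 wid 0.010529085720116581
term [0.528  0.1325 0.018 ] long yaw 118.74930548492631 len 0.02408181365413446 wid 0.011153873748083364
cans [[ 0.4703 -0.0104  0.026 ]
 [ 0.4668  0.0846  0.026 ]]
fA [array([ 0.5365, -0.058 ,  0.0179]), np.float64(0.0009)]
fB [array([0.5212, 0.0447, 0.0195]), np.float64(0.0001)]
t [array([0.5219, 0.1297, 0.0242]), np.float64(0.0028)]
cA [array([ 0.4681, -0.0096,  0.0316]), np.float64(0.0005)]
cB [array([0.4636, 0.0822, 0.0372]), np.float64(0.0001)]
[[ 0.5628 -0.0416  0.002 ]
 [ 0.5601  0.075   0.002 ]
 [ 0.6602 -0.0478  0.002 ]
 [ 0.657   0.0779  0.002 ]
 [ 0.3813 -0.1486  0.002 ]
 [ 0.3955  0.2908  0.002 ]]
```

```bash
python3 - <<'E'
from h import *
go(.5368,-.0583,.08,yaw=159.2)
E
```

```text
grasp now [0.489  0.0291 0.1906] jaw yaw 90.1 w 0.08564219554361684 t 25.48 F [-0.   0.1 -0. ] j6 -0.08
translate total tool [-0.0478 -0.0875  0.1106] turn deg -69.1 rad -1.206 rows 7 per row [-0.0068 -0.0125  0.0158] after each: -0.172 -> translate first then turn
```

{"api": "carry_out", "payload": {"rows": [[30,[-0.016,-0.029,0.037],0],[30,[-0.016,-0.029,0.037],0],[30,[-0.016,-0.0295,0.037],-0.172],[30,[0,0,0],-0.172],[30,[0,0,0],-0.172]]}}

```text
t: 26.1
position: [0.5366, -0.0603, 0.2331]
ee_rot: [0.806, -3.034, -0.002]
force: [0.2, -0.5, 0.3]
gripper_width: 0.0255
```

{"api": "carry_out", "payload": {"rows": [[30,[0,0,0],-0.172],[30,[0,0,0],-0.172],[30,[0,0,0],-0.172],[30,[0,0,0],-0.174],[30,[0,0,0],0]]}}

```text
t: 26.72
position: [0.5369, -0.0596, 0.2344]
ee_rot: [1.777, -2.59, -0.001]
force: [0.1, 0.1, -0.1]
gripper_width: 0.0253
```

```bash
python3 - <<'E'
from h import *
go(.5368,-.0583,.025,yaw=159.2)
shot('wrist','w13')
E
```

```text
grasp now [ 0.5369 -0.0596  0.0797] jaw yaw 158.9 w 0.025284530653049052 t 26.73 F [ 0.1  0.1 -0.1] j6 -1.44
translate total tool [-0.0012  0.0005  0.0547] turn deg -0.3 rad -0.005 rows 1 per row [-0.0012  0.0005  0.0547] after each: -0.005 -> translate first then turn
```

View pics/w13.png

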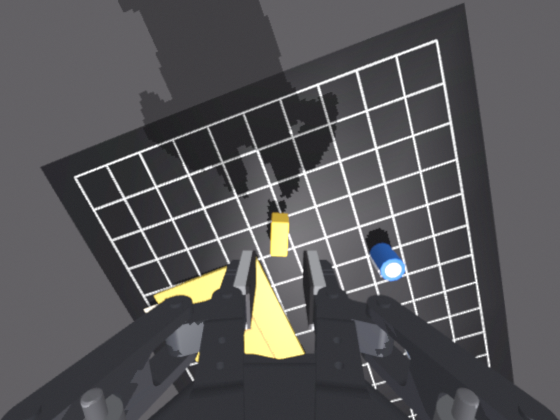

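```bash
python3 - <<'E'
from h import *
toolof([(279,238)],.02)
E
```

```text
world [[0.5374, -0.0591, 0.02]] tool from grasp [[-0.0006, -0.0004, 0.0597]]
```

{"api": "carry_out", "payload": {"rows": [[30,[-0.001,0,0.027],0],[30,[0,0,0.028],0],[30,[0,0,0],0],[0,[0,0,0],0],[0,[0,0,0],0]], "force": 30}}

```text
t: 27.4
position: [0.5384, -0.058, 0.1814]
ee_rot: [-1.779, 2.587, -0.004]
force: [0.5, -0.0, -0.2]
gripper_width: 0.0107
```

{"api": "carry_out", "payload": {"rows": [[0,[0,0,0],0],[0,[0,0,-0.03],0],[0,[0,0,-0.05],0],[0,[0,0,0],0]]}}

```text
t: 27.9
position: [0.5399, -0.0582, 0.2659]
ee_rot: [-1.776, 2.582, -0.013]
force: [1.0, 0.2, -0.7]
gripper_width: 0.0111
```

```bash
python3 - <<'E'
from h import *
go(.469,-.301,.105)
shot('wrist','w14')
E
```

```text
grasp now [ 0.5399 -0.0582  0.1112] jaw yaw 159.1 w 0.011056155366050363 t 27.9 F [ 1.   0.2 -0.7] j6 -1.44
translate total tool [ 0.2521 -0.0205  0.006 ] turn deg 0.0 rad 0.0 rows 5 per row [ 0.0504 -0.0041  0.0012] after each: 0.0 -> translate first then turn
```

View pics/w14.png

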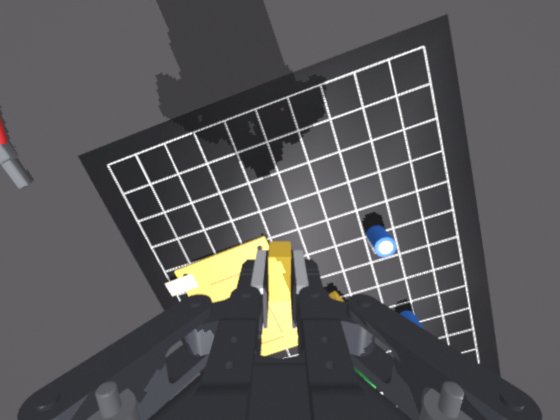

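{"api": "carry_out", "payload": {"rows": [[0,[0.0504,-0.004,0],0],[0,[0.0504,-0.004,0],0],[0,[0.0504,-0.004,0],0],[0,[0.0504,-0.004,0],0],[0,[0.0504,-0.0045,0],0]]}}

```text
t: 28.58
position: [0.4655, -0.3014, 0.2582]
ee_rot: [1.78, -2.588, -0.003]
force: [0.9, 0.2, -0.6]
gripper_width: 0.0113
```

{"api": "carry_out", "payload": {"rows": [[0,[0,0,0.01],0],[0,[0,0,0.022],0],[0,[0,0,0],0]]}}

```text
t: 28.95
position: [0.4654, -0.2986, 0.2242]
ee_rot: [1.78, -2.586, -0.011]
force: [-0.1, -0.3, -0.7]
gripper_width: 0.011
```

```bash
python3 - <<'E'
from h import *
go(.469,-.301,.078)
shot('wrist','w15')
zoom('scene','s15z',60,260,150,290)
E
```

```text
grasp now [ 0.4654 -0.2986  0.0695] jaw yaw 159.1 w 0.01099814489616181 t 28.95 F [-0.1 -0.3 -0.7] j6 -1.9
translate total tool [ 0.001  -0.0042 -0.0086] turn deg 0.0 rad 0.0 rows 1 per row [ 0.001  -0.0042 -0.0086] after each: 0.0 -> translate first then turn
```

View pics/w15.png

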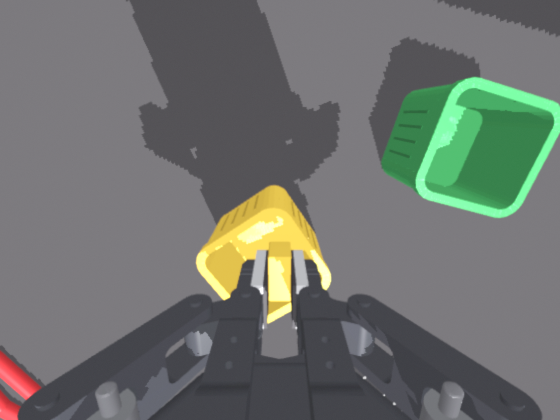

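View pics/s15z.png

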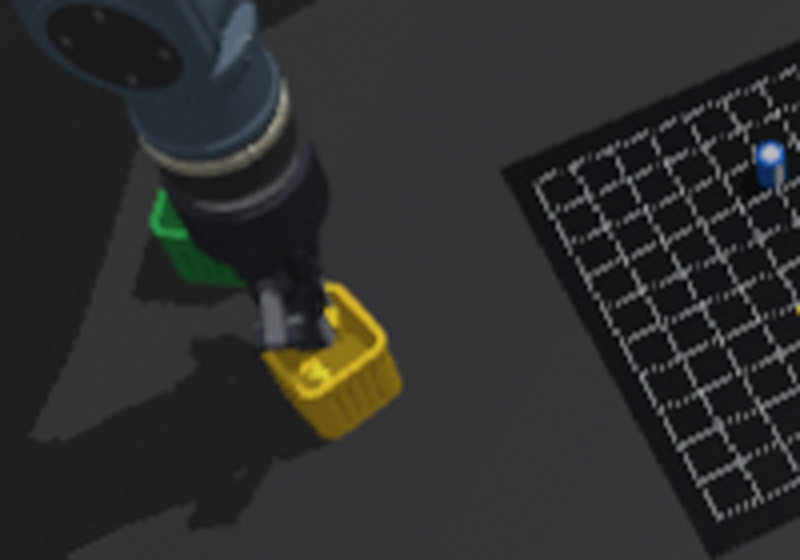

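{"api": "carry_out", "payload": {"rows": [[0,[0.001,-0.004,-0.008],0],[0,[0,0,0],0],[25,[0,0,0],0],[30,[0,0,0],0],[30,[0,0,-0.05],0]]}}

```text
t: 29.68
position: [0.468, -0.3011, 0.2804]
ee_rot: [1.779, -2.585, -0.019]
force: [0.4, -1.1, -0.0]
gripper_width: 0.0254
```

```bash
python3 - <<'E'
from h import *
go(.5245,.045,.13,yaw=19.4)
shot('wrist','w16')
E
```

```text
grasp now [ 0.468  -0.3011  0.1257] jaw yaw 159.0 w 0.02543854922675184 t 29.68 F [ 0.4 -1.1 -0. ] j6 -1.9
translate total tool [-0.3434  0.071  -0.0021] turn deg -40.4 rad -0.704 rows 6 per row [-0.0572  0.0118 -0.0003] after each: -0.117 -> translate first then turn
```

View pics/w16.png

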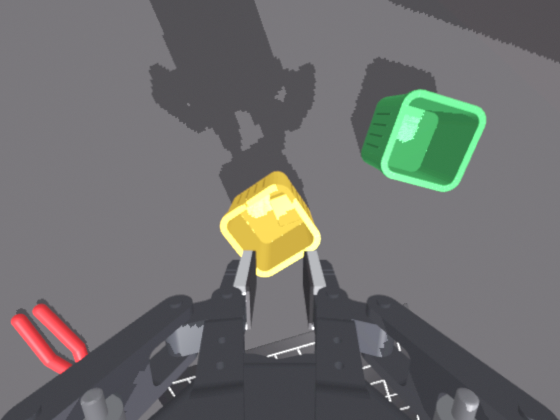

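{"api": "carry_out", "payload": {"rows": [[30,[-0.0572,0.0118,0],0],[30,[-0.0572,0.0118,0],0],[30,[-0.0572,0.0118,0],0],[30,[-0.0572,0.0118,0],0],[30,[-0.0572,0.0118,0],0]]}}

```text
t: 30.35
position: [0.5172, -0.0128, 0.286]
ee_rot: [-1.78, 2.588, -0.001]
force: [1.1, -0.8, 0.9]
gripper_width: 0.0259
```

{"api": "carry_out", "payload": {"rows": [[30,[-0.0574,0.012,0],-0.176],[30,[0,0,0],-0.176],[30,[0,0,0],-0.176],[30,[0,0,0],-0.176],[30,[0,0,0.04],0]]}}

```text
t: 30.98
position: [0.5287, 0.0434, 0.2494]
ee_rot: [-2.561, 1.811, -0.013]
force: [0.8, 0.1, 0.4]
gripper_width: 0.0257
```

```bash
python3 - <<'E'
from h import *
go(.5245,.045,.024,yaw=19.4)
shot('wrist','w17')
E
```

```text
grasp now [0.5287 0.0434 0.0947] jaw yaw -160.5 w 0.02570322409614138 t 30.98 F [0.8 0.1 0.4] j6 -1.95
translate total tool [-0.0032  0.0041  0.0707] turn deg 0.1 rad 0.001 rows 2 per row [-0.0016  0.0021  0.0353] after each: 0.001 -> translate first then turn
```

View pics/w17.png

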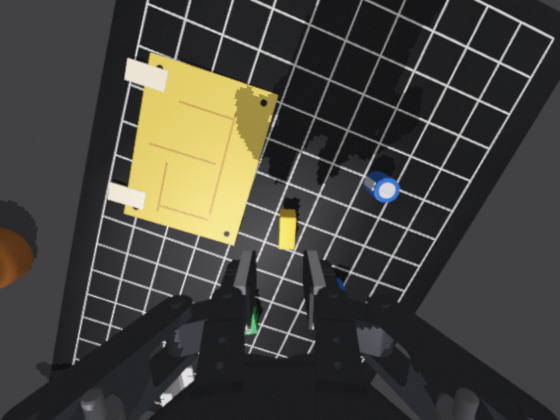

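```bash
python3 - <<'E'
from h import *
st();toolof([(287.5,231)],.02)
E
```

```text
t 31.02 p [0.5251 0.0435 0.2408] rot [ 2.562 -1.814 -0.006] F [-2.2 -0.3 -3.9] w 0.0257 j [-0.04  0.08 -0.19  1.3  -0.   -1.95]
world [[0.5184, 0.0397, 0.02]] tool from grasp [[0.0017, 0.0066, 0.0661]]
```

{"api": "carry_out", "payload": {"rows": [[30,[0,0.003,0],0],[30,[0,0,0],0]]}}

```text
t: 31.28
position: [0.5239, 0.0423, 0.2471]
ee_rot: [-2.563, 1.815, -0.002]
force: [0.8, -1.0, -0.4]
gripper_width: 0.0255
```

```bash
python3 - <<'E'
from h import *
go(.5245,.045,.024,yaw=19.4)
im=zoom('wrist','w18z',240,340,190,270,6)
E
```

```text
grasp now [0.5239 0.0423 0.0924] jaw yaw -160.6 w 0.025539832033891118 t 31.27 F [ 0.8 -1.  -0.4] j6 -1.96
translate total tool [-0.0024 -0.0014  0.0684] turn deg -0.0 rad -0.0 rows 2 per row [-0.0012 -0.0007  0.0342] after each: -0.0 -> translate first then turn
```

View pics/w18z.png

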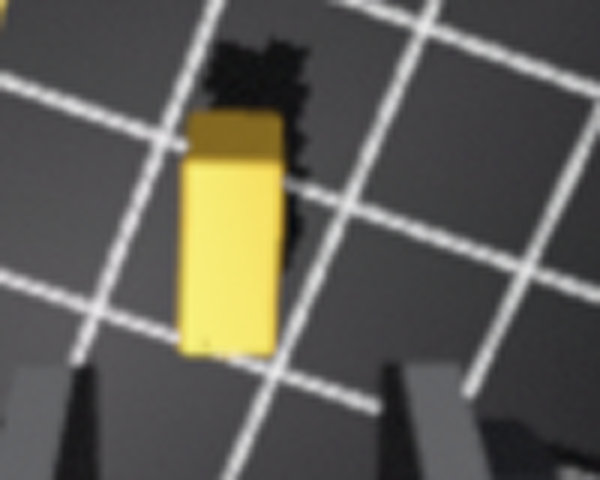

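```bash
python3 - <<'E'
from h import *
toolof([(240+230/6,190+257/6)],.02)
E
```

```text
world [[0.5239, 0.0445, 0.02]] tool from grasp [[-0.0024, 0.0001, 0.0728]]
```

{"api": "carry_out", "payload": {"rows": [[30,[-0.0025,0,0.034],0],[30,[0,0,0.034],0],[30,[0,0,0],0],[0,[0,0,0],0],[0,[0,0,0],0]]}}

```text
t: 31.95
position: [0.5241, 0.0447, 0.1801]
ee_rot: [-2.562, 1.814, -0.006]
force: [-0.8, 0.7, -0.4]
gripper_width: 0.0109
```

{"api": "carry_out", "payload": {"rows": [[0,[0,0,0],0],[0,[0,0,-0.04],0],[0,[0,0,-0.045],0],[0,[0,0,0],0]]}}

```text
t: 32.45
position: [0.525, 0.0446, 0.2685]
ee_rot: [-2.559, 1.812, -0.014]
force: [0.9, -0.3, -0.3]
gripper_width: 0.0106
```

```bash
python3 - <<'E'
from h import *
go(.469,-.301,.11)
E
```

```text
grasp now [0.525  0.0446 0.1138] jaw yaw -160.6 w 0.010633171458326679 t 32.45 F [ 0.9 -0.3 -0.3] j6 -1.95
translate total tool [0.3074 0.1676 0.0033] turn deg 0.0 rad 0.0 rows 6 per row [0.0512 0.0279 0.0006] after each: 0.0 -> translate first then turn
```

{"api": "carry_out", "payload": {"rows": [[0,[0.0512,0.0279,0],0],[0,[0.0512,0.0279,0],0],[0,[0.0512,0.0279,0],0],[0,[0.0512,0.0279,0],0],[0,[0.0512,0.0279,0],0]]}}

```text
t: 33.08
position: [0.4754, -0.2447, 0.2621]
ee_rot: [-2.564, 1.815, 0.001]
force: [0.7, 0.3, -0.5]
gripper_width: 0.0112
```

{"api": "carry_out", "payload": {"rows": [[0,[0.0514,0.0281,0],0],[0,[0,0,0.01],0],[0,[0,0,0.02],0],[0,[0,0,0],0]]}}

```text
t: 33.58
position: [0.4657, -0.2994, 0.2298]
ee_rot: [-2.564, 1.815, 0.01]
force: [-0.2, 0.5, 0.0]
gripper_width: 0.011
```

```bash
python3 - <<'E'
from h import *
go(.469,-.301,.078)
shot('wrist','w19')
E
```

```text
grasp now [ 0.4657 -0.2994  0.0751] jaw yaw -160.6 w 0.010958998024707367 t 33.58 F [-0.2  0.5  0. ] j6 -2.6
translate total tool [ 0.0026 -0.0025 -0.0029] turn deg 0.0 rad 0.0 rows 1 per row [ 0.0026 -0.0025 -0.0029] after each: 0.0 -> translate first then turn
```

View pics/w19.png

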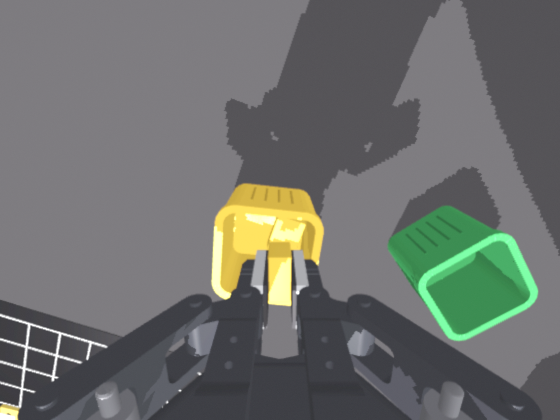

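{"api": "carry_out", "payload": {"rows": [[0,[0.001,-0.004,0],0],[0,[0,0,0],0],[25,[0,0,0],0],[30,[0,0,0],0],[30,[0,0,-0.05],0]]}}

```text
t: 34.25
position: [0.4689, -0.2989, 0.2777]
ee_rot: [-2.563, 1.815, 0.019]
force: [1.1, 0.3, -0.1]
gripper_width: 0.0254
```

```bash
python3 - <<'E'
from h import *
go(.4700,-.0102,.10)
shot('wrist','w20')
E
```

```text
grasp now [ 0.4689 -0.2989  0.123 ] jaw yaw -160.6 w 0.025391116844478905 t 34.25 F [ 1.1  0.3 -0.1] j6 -2.6
translate total tool [-0.2717 -0.097   0.0252] turn deg 0.0 rad 0.0 rows 5 per row [-0.0543 -0.0194  0.005 ] after each: 0.0 -> translate first then turn
```

View pics/w20.png

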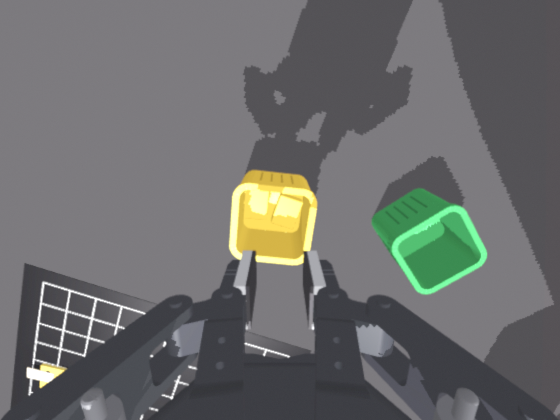

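{"api": "carry_out", "payload": {"rows": [[35,[-0.0543,-0.0194,0],0],[35,[-0.0543,-0.0194,0],0],[35,[-0.0543,-0.0194,0],0],[35,[-0.0543,-0.0194,0],0],[35,[-0.0543,-0.0194,0.02],0.18]]}}

```text
t: 34.92
position: [0.4733, -0.0153, 0.2665]
ee_rot: [-2.398, 2.024, -0.008]
force: [0.7, 0.2, 0.4]
gripper_width: 0.0297
```

{"api": "carry_out", "payload": {"rows": [[35,[0,0,0],0.18],[35,[0,0,0],0.18],[35,[0,0,0],0]]}}

```text
t: 35.3
position: [0.4726, -0.0167, 0.2647]
ee_rot: [-2.007, 2.416, -0.001]
force: [0.1, 0.1, 0.1]
gripper_width: 0.0299
```

```bash
python3 - <<'E'
from h import *
go(.4700,-.0102,.025)
im=shot('wrist','w21')
E
```

```text
grasp now [ 0.4726 -0.0167  0.11  ] jaw yaw 169.4 w 0.02990954946216398 t 35.3 F [0.1 0.1 0.1] j6 -1.56
translate total tool [-0.006   0.0038  0.085 ] turn deg 0.0 rad 0.0 rows 2 per row [-0.003   0.0019  0.0425] after each: 0.0 -> translate first then turn
```

View pics/w21.png

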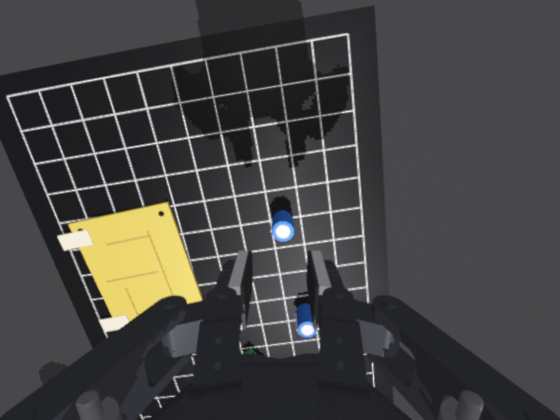

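```bash
python3 - <<'E'
from h import *
toolof([(283.5,230)],.026)
E
```

```text
world [[0.4703, -0.0119, 0.026]] tool from grasp [[-0.0046, 0.0033, 0.084]]
```

{"api": "carry_out", "payload": {"rows": [[35,[-0.0055,0.0035,0.03],0],[35,[0,0,0.055],0],[35,[0,0,0],0],[0,[0,0,0],0],[0,[0,0,0],0]]}}

```text
t: 35.98
position: [0.4708, -0.0112, 0.1808]
ee_rot: [-2.004, 2.417, -0.003]
force: [0.9, -0.3, -0.6]
gripper_width: 0.0168
```

{"api": "carry_out", "payload": {"rows": [[0,[0,0,0],0],[0,[0,0,-0.04],0],[0,[0,0,-0.05],0],[0,[0,0,0],0]]}}

```text
t: 36.48
position: [0.4724, -0.0112, 0.2752]
ee_rot: [-2.0, 2.413, -0.013]
force: [-0.4, -0.5, 0.3]
gripper_width: 0.0169
```

```bash
python3 - <<'E'
from h import *
go(.4375,-.535,.11)
E
```

```text
grasp now [ 0.4724 -0.0112  0.1205] jaw yaw 169.3 w 0.016895971233079878 t 36.48 F [-0.4 -0.5  0.3] j6 -1.55
translate total tool [ 0.5212 -0.0626  0.0111] turn deg 0.0 rad 0.0 rows 9 per row [ 0.0579 -0.007   0.0012] after each: 0.0 -> translate first then turn
```

{"api": "carry_out", "payload": {"rows": [[0,[0.0579,-0.007,0],0],[0,[0.0579,-0.007,0],0],[0,[0.0579,-0.007,0],0],[0,[0.0579,-0.007,0],0],[0,[0.0579,-0.007,0],0]]}}

```text
t: 37.1
position: [0.4502, -0.3036, 0.2688]
ee_rot: [-2.005, 2.418, 0.001]
force: [0.5, 0.0, -0.7]
gripper_width: 0.0166
```

{"api": "carry_out", "payload": {"rows": [[0,[0.0579,-0.007,0],0],[0,[0.0579,-0.007,0],0],[0,[0.0579,-0.007,0],0],[0,[0.0579,-0.007,0],0],[0,[0,0,0.01],0]]}}

```text
t: 37.72
position: [0.4338, -0.5389, 0.2571]
ee_rot: [1.998, -2.423, 0.0]
force: [0.8, 0.6, -1.4]
gripper_width: 0.0167
```

{"api": "carry_out", "payload": {"rows": [[0,[0,0,0.02],0],[0,[0,0,0],0],[0,[0,0,0],0]]}}

```text
t: 38.1
position: [0.4357, -0.5331, 0.2394]
ee_rot: [-2.007, 2.417, 0.001]
force: [-0.4, 0.5, 0.3]
gripper_width: 0.0168
```

```bash
python3 - <<'E'
from h import *
go(.4375,-.535,.078)
shot('wrist','w22')
E
```

```text
grasp now [ 0.4357 -0.5331  0.0847] jaw yaw 169.4 w 0.016777845479288876 t 38.1 F [-0.4  0.5  0.3] j6 -2.37
translate total tool [ 0.0015 -0.0021  0.0067] turn deg 0.0 rad 0.0 rows 1 per row [ 0.0015 -0.0021  0.0067] after each: 0.0 -> translate first then turn
```

View pics/w22.png

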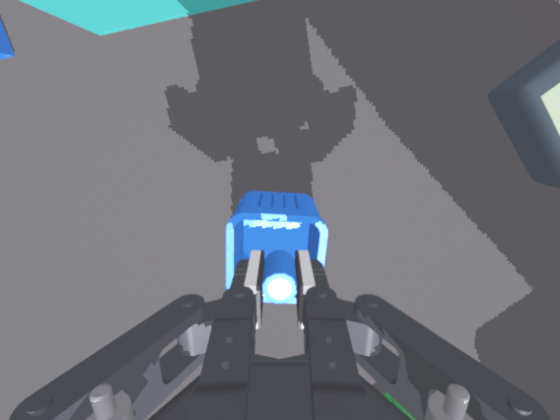

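```bash
python3 - <<'E'
from h import *
toolof([(276,256),(276,216)],.054)
E
```

```text
world [[0.4377, -0.5342, 0.054], [0.4329, -0.5591, 0.054]] tool from grasp [[0.0003, -0.0019, 0.0315], [0.0256, -0.0018, 0.0315]]
```

{"api": "carry_out", "payload": {"rows": [[0,[0.0,-0.002,0.007],0],[0,[0,0,0],0],[30,[0,0,0],0],[35,[0,0,0],0],[35,[0,0,-0.05],0]]}}

```text
t: 38.78
position: [0.4359, -0.5333, 0.276]
ee_rot: [-2.004, 2.418, 0.021]
force: [0.4, -1.1, 0.3]
gripper_width: 0.0295
```

```bash
python3 - <<'E'
from h import *
go(.4665,.084,.11)
shot('wrist','w23')
E
```

```text
grasp now [ 0.4359 -0.5333  0.1213] jaw yaw 169.3 w 0.029518611159712976 t 38.77 F [ 0.4 -1.1  0.3] j6 -2.37
translate total tool [-0.6121  0.0845  0.0178] turn deg 0.0 rad 0.0 rows 11 per row [-0.0556  0.0077  0.0016] after each: 0.0 -> translate first then turn
```

View pics/w23.png

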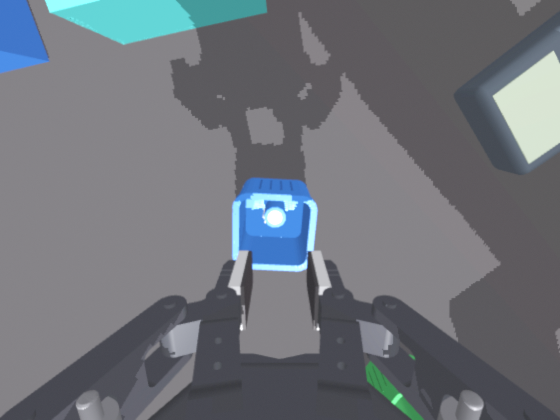

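Can in the blue pot. Next, the second can.

{"api": "carry_out", "payload": {"rows": [[35,[-0.0556,0.0077,0],0],[35,[-0.0556,0.0077,0],0],[35,[-0.0556,0.0077,0],0],[35,[-0.0556,0.0077,0],0],[35,[-0.0556,0.0077,0],0]]}}

```text
t: 39.45
position: [0.451, -0.2532, 0.2831]
ee_rot: [-2.004, 2.419, -0.003]
force: [0.4, -0.4, 1.1]
gripper_width: 0.0297
```

{"api": "carry_out", "payload": {"rows": [[35,[-0.0556,0.0077,0],0],[35,[-0.0556,0.0077,0],0],[35,[-0.0556,0.0077,0],0],[35,[-0.0556,0.0077,0],0],[35,[-0.0556,0.0077,0],0]]}}

```text
t: 40.08
position: [0.4649, 0.0273, 0.2832]
ee_rot: [-2.003, 2.418, -0.003]
force: [0.7, 0.4, -0.0]
gripper_width: 0.03
```

{"api": "carry_out", "payload": {"rows": [[35,[-0.0556,0.0077,0.015],0],[35,[0,0,0],0],[35,[0,0,0],0]]}}

```text
t: 40.45
position: [0.4676, 0.0817, 0.2677]
ee_rot: [-2.005, 2.418, -0.002]
force: [-0.4, -1.6, 1.0]
gripper_width: 0.0301
```

```bash
python3 - <<'E'
from h import *
go(.4665,.084,.025)
shot('wrist','w24')
E
```

```text
grasp now [0.4676 0.0817 0.113 ] jaw yaw 169.3 w 0.030105982384685117 t 40.45 F [-0.4 -1.6  1. ] j6 -1.35
translate total tool [-0.0021  0.0016  0.088 ] turn deg 0.0 rad 0.0 rows 2 per row [-0.0011  0.0008  0.044 ] after each: 0.0 -> translate first then turn
```

View pics/w24.png

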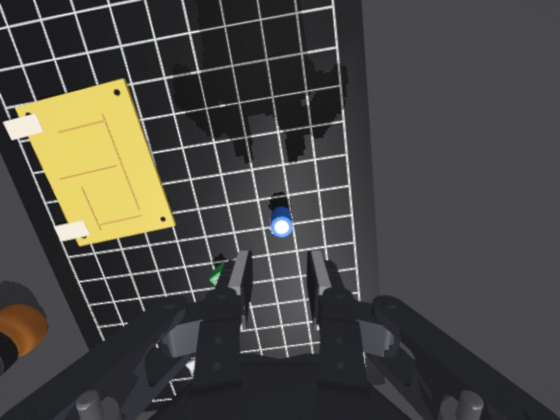

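```bash
python3 - <<'E'
from h import *
toolof([(282,226)],.026)
E
```

```text
world [[0.4664, 0.0838, 0.026]] tool from grasp [[-0.0025, 0.0022, 0.0872]]
```

{"api": "carry_out", "payload": {"rows": [[35,[-0.002,0.0018,0.03],0],[35,[0,0,0.057],0],[35,[0,0,0],0],[0,[0,0,0],0],[0,[0,0,0],0]]}}

```text
t: 41.12
position: [0.4675, 0.0835, 0.1829]
ee_rot: [-2.001, 2.417, -0.004]
force: [-0.1, -0.1, 0.5]
gripper_width: 0.0166
```

{"api": "carry_out", "payload": {"rows": [[0,[0,0,0],0],[0,[0,0,-0.04],0],[0,[0,0,-0.05],0],[0,[0,0,0],0]]}}

```text
t: 41.62
position: [0.4685, 0.0842, 0.2765]
ee_rot: [-1.999, 2.412, -0.011]
force: [-0.9, -0.1, 1.1]
gripper_width: 0.0166
```

```bash
python3 - <<'E'
from h import *
go(.4377,-.5342,.115)
E
```

```text
grasp now [0.4685 0.0842 0.1218] jaw yaw 169.3 w 0.016570290868192995 t 41.62 F [-0.9 -0.1  1.1] j6 -1.35
translate total tool [ 0.6134 -0.0843  0.0062] turn deg 0.0 rad 0.0 rows 11 per row [ 0.0558 -0.0077  0.0006] after each: 0.0 -> translate first then turn
```

{"api": "carry_out", "payload": {"rows": [[0,[0.0549,-0.0077,0],0],[0,[0.0549,-0.0077,0],0],[0,[0.0549,-0.0077,0],0],[0,[0.0549,-0.0077,0],0],[0,[0.0549,-0.0077,0],0]]}}

```text
t: 42.25
position: [0.4526, -0.1945, 0.2702]
ee_rot: [-2.005, 2.418, -0.0]
force: [0.9, -0.1, -0.3]
gripper_width: 0.0167
```

{"api": "carry_out", "payload": {"rows": [[0,[0.0549,-0.0077,0],0],[0,[0.0549,-0.0077,0],0],[0,[0.0549,-0.0077,0],0],[0,[0.0549,-0.0077,0],0],[0,[0.0549,-0.0077,0],0]]}}

```text
t: 42.88
position: [0.4396, -0.4714, 0.2698]
ee_rot: [-2.005, 2.419, 0.001]
force: [1.2, -0.0, 1.4]
gripper_width: 0.0167
```

{"api": "carry_out", "payload": {"rows": [[0,[0.0549,-0.0077,0],0],[0,[0,0,0.01],0],[0,[0,0,0.017],0],[0,[0,0,0],0],[0,[0,0,0],0]]}}

```text
t: 43.5
position: [0.4377, -0.5237, 0.2435]
ee_rot: [-2.007, 2.417, 0.001]
force: [0.1, -0.1, 0.0]
gripper_width: 0.0167
```

```bash
python3 - <<'E'
from h import *
go(.4377,-.5342,.078)
shot('wrist','w25')
E
```

```text
grasp now [ 0.4377 -0.5237  0.0888] jaw yaw 169.4 w 0.016740033746056156 t 43.5 F [ 0.1 -0.1  0. ] j6 -2.36
translate total tool [ 0.0103 -0.002   0.0108] turn deg 0.0 rad 0.0 rows 1 per row [ 0.0103 -0.002   0.0108] after each: 0.0 -> translate first then turn
```

View pics/w25.png

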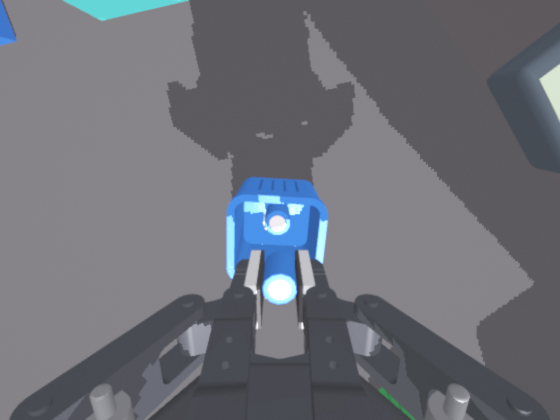

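{"api": "carry_out", "payload": {"rows": [[0,[0.001,-0.002,0.01],0],[0,[0,0,0],0],[30,[0,0,0],0],[35,[0,0,0],0],[35,[0,0,-0.05],0]]}}

```text
t: 44.18
position: [0.4377, -0.5248, 0.2772]
ee_rot: [-2.004, 2.418, 0.02]
force: [-0.1, -0.2, -0.1]
gripper_width: 0.0296
```

```bash
python3 - <<'E'
from h import *
go(.5275,.1325,.11,yaw=28.7)
shot('wrist','w26')
E
```

```text
grasp now [ 0.4377 -0.5248  0.1225] jaw yaw 169.3 w 0.02961807474121136 t 44.17 F [-0.1 -0.2 -0.1] j6 -2.36
translate total tool [-0.6624  0.0337  0.0188] turn deg -39.4 rad -0.688 rows 12 per row [-0.0552  0.0028  0.0016] after each: -0.057 -> translate first then turn
```

View pics/w26.png

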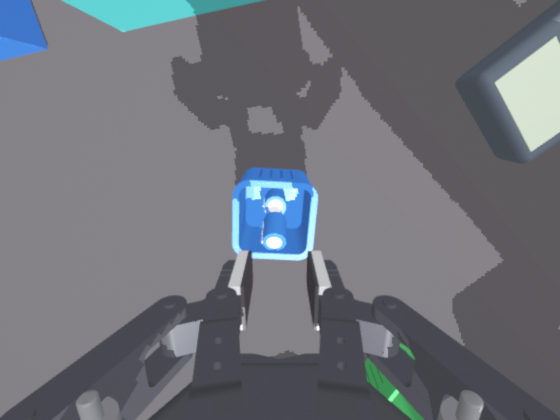

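Both cans in. Now the terminal.

{"api": "carry_out", "payload": {"rows": [[30,[-0.0552,0.0028,0],0],[30,[-0.0552,0.0028,0],0],[30,[-0.0552,0.0028,0],0],[30,[-0.0552,0.0028,0],0],[30,[-0.0552,0.0028,0],0]]}}

```text
t: 44.85
position: [0.4767, -0.2512, 0.2842]
ee_rot: [-2.004, 2.419, -0.004]
force: [1.2, -0.0, 0.1]
gripper_width: 0.0254
```

{"api": "carry_out", "payload": {"rows": [[30,[-0.0552,0.0028,0],0],[30,[-0.0552,0.0028,0],0],[30,[-0.0552,0.0028,0],0],[30,[-0.0552,0.0028,0],0],[30,[-0.0552,0.0028,0],0]]}}

```text
t: 45.48
position: [0.5143, 0.0228, 0.2843]
ee_rot: [-2.003, 2.418, -0.003]
force: [0.8, 0.7, 0.5]
gripper_width: 0.0253
```

{"api": "carry_out", "payload": {"rows": [[30,[-0.0552,0.0028,0],0],[30,[-0.0552,0.0028,0],-0.172],[30,[0,0,0.015],-0.172],[30,[0,0,0],-0.172],[30,[0,0,0],-0.172]]}}

```text
t: 46.1
position: [0.5291, 0.131, 0.2687]
ee_rot: [-2.708, 1.592, -0.001]
force: [-0.5, 0.1, 0.5]
gripper_width: 0.0253
```

{"api": "carry_out", "payload": {"rows": [[30,[0,0,0],0],[30,[0,0,0],0]]}}

```text
t: 46.35
position: [0.5291, 0.1306, 0.2688]
ee_rot: [-2.7, 1.604, -0.001]
force: [0.8, -0.1, 0.5]
gripper_width: 0.0256
```

```bash
python3 - <<'E'
from h import *
go(.5275,.1325,.022,yaw=28.7)
shot('wrist','w27')
E
```

```text
grasp now [0.5291 0.1306 0.1141] jaw yaw -151.4 w 0.02561645763946471 t 46.35 F [ 0.8 -0.1  0.5] j6 -1.95
translate total tool [-0.0025  0.0006  0.0921] turn deg -0.1 rad -0.002 rows 2 per row [-0.0012  0.0003  0.046 ] after each: -0.001 -> translate first then turn
```

View pics/w27.png

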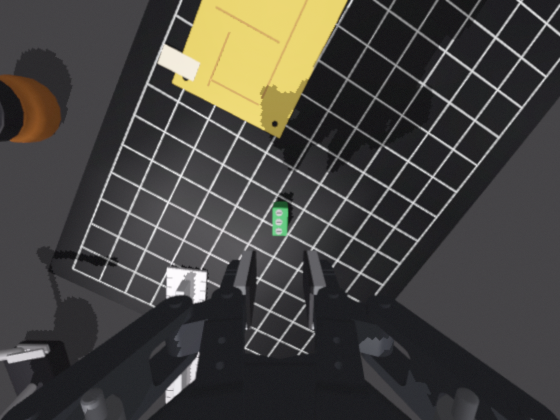

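```bash
python3 - <<'E'
from h import *
toolof([(279.5,223)],.018)
E
```

```text
world [[0.5265, 0.1334, 0.018]] tool from grasp [[-0.0038, 0.0012, 0.096]]
```

{"api": "carry_out", "payload": {"rows": [[30,[-0.0025,0.0003,0.035],0],[30,[0,0,0.055],0],[30,[0,0,0],0],[0,[0,0,0],0],[0,[0,0,0],0]]}}

```text
t: 47.02
position: [0.5277, 0.1327, 0.1791]
ee_rot: [-2.702, 1.602, -0.001]
force: [-0.1, -0.3, -0.5]
gripper_width: 0.0109
```

{"api": "carry_out", "payload": {"rows": [[0,[0,0,0],0],[0,[0,0,-0.045],0],[0,[0,0,-0.05],0],[0,[0,0,0],0]]}}

```text
t: 47.52
position: [0.5297, 0.133, 0.2795]
ee_rot: [-2.697, 1.598, -0.014]
force: [0.4, -0.4, -0.2]
gripper_width: 0.0108
```

```bash
python3 - <<'E'
from h import *
go(.346,-.323,.115)
E
```

```text
grasp now [0.5297 0.133  0.1248] jaw yaw -151.3 w 0.010785617192434805 t 47.52 F [ 0.4 -0.4 -0.2] j6 -1.95
translate total tool [0.3116 0.3803 0.0071] turn deg 0.0 rad 0.0 rows 9 per row [0.0346 0.0423 0.0008] after each: 0.0 -> translate first then turn
```

{"api": "carry_out", "payload": {"rows": [[0,[0.0346,0.0423,0],0],[0,[0.0346,0.0423,0],0],[0,[0.0346,0.0423,0],0],[0,[0.0346,0.0423,0],0],[0,[0.0346,0.0423,0],0]]}}

```text
t: 48.15
position: [0.424, -0.1219, 0.2726]
ee_rot: [2.703, -1.601, -0.001]
force: [-0.0, -0.0, -0.0]
gripper_width: 0.0115
```

{"api": "carry_out", "payload": {"rows": [[0,[0.0346,0.0423,0],0],[0,[0.0346,0.0423,0],0],[0,[0.0346,0.0423,0],0],[0,[0.0346,0.0423,0],0],[0,[0,0,0.01],0]]}}

```text
t: 48.78
position: [0.342, -0.3265, 0.2634]
ee_rot: [2.697, -1.609, 0.003]
force: [-0.1, 0.1, 0.1]
gripper_width: 0.011
```

{"api": "carry_out", "payload": {"rows": [[0,[0,0,0.02],0],[0,[0,0,0.0],0],[0,[0,0,0],0]]}}

```text
t: 49.15
position: [0.3436, -0.3226, 0.2433]
ee_rot: [-2.704, 1.599, 0.001]
force: [0.0, -1.0, -0.1]
gripper_width: 0.0109
```

```bash
python3 - <<'E'
from h import *
go(.346,-.323,.078)
shot('wrist','w28')
E
```

```text
grasp now [ 0.3436 -0.3226  0.0886] jaw yaw -151.2 w 0.010866558179123565 t 49.15 F [ 0.  -1.  -0.1] j6 -2.97
translate total tool [ 0.0016 -0.0019  0.0106] turn deg 0.0 rad 0.0 rows 1 per row [ 0.0016 -0.0019  0.0106] after each: 0.0 -> translate first then turn
```

View pics/w28.png

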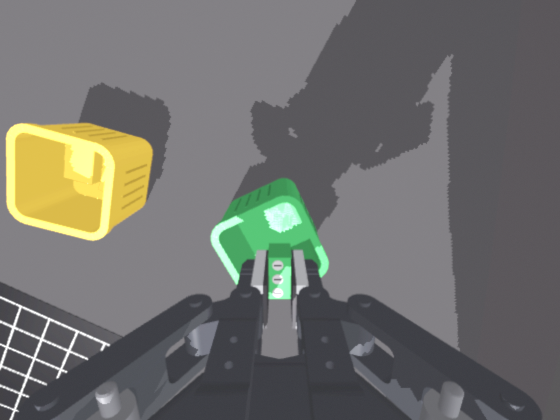

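{"api": "carry_out", "payload": {"rows": [[0,[0.0016,-0.003,0.01],0],[0,[0,0,0],0],[25,[0,0,0],0],[30,[0,0,0],0],[30,[0,0,-0.06],0]]}}

```text
t: 49.82
position: [0.3442, -0.3204, 0.2866]
ee_rot: [-2.698, 1.598, 0.025]
force: [0.5, -0.9, 0.0]
gripper_width: 0.0258
```

{"api": "carry_out", "payload": {"rows": [[30,[0,0,-0.06],0],[30,[-0.03,0,-0.05],0],[30,[0,0,0],0]]}}

```text
t: 50.2
position: [0.3324, -0.2968, 0.4095]
ee_rot: [2.7, -1.599, 0.016]
force: [0.9, -1.5, -0.1]
gripper_width: 0.0255
```

```bash
python3 - <<'E'
from h import *
st()
shot('wrist','w29');shot('top','top2');zoom('scene','s29z',20,220,150,290)
E
```

```text
t 50.2 p [ 0.3324 -0.2968  0.4095] rot [ 2.7   -1.599  0.016] F [ 0.9 -1.5 -0.1] w 0.0255 j [-0.88 -0.16 -0.09  1.63  0.   -2.95]
```

View pics/w29.png

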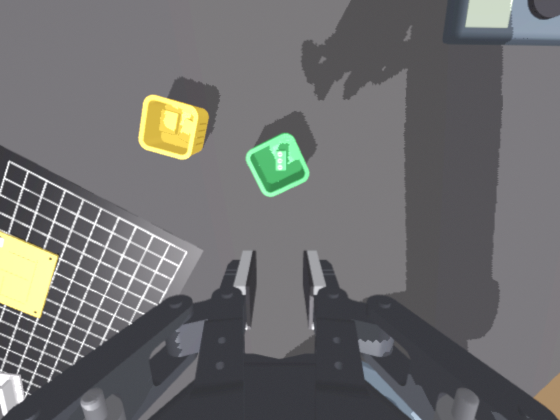

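View pics/top2.png

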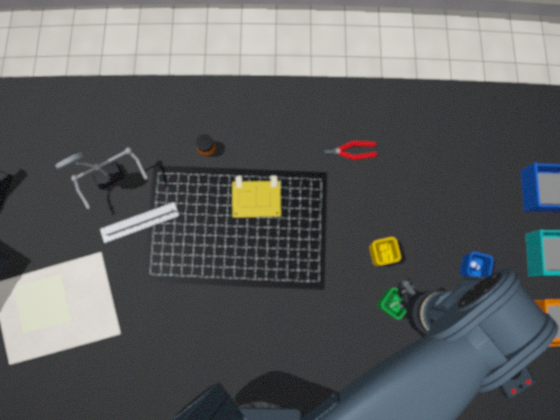

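View pics/s29z.png

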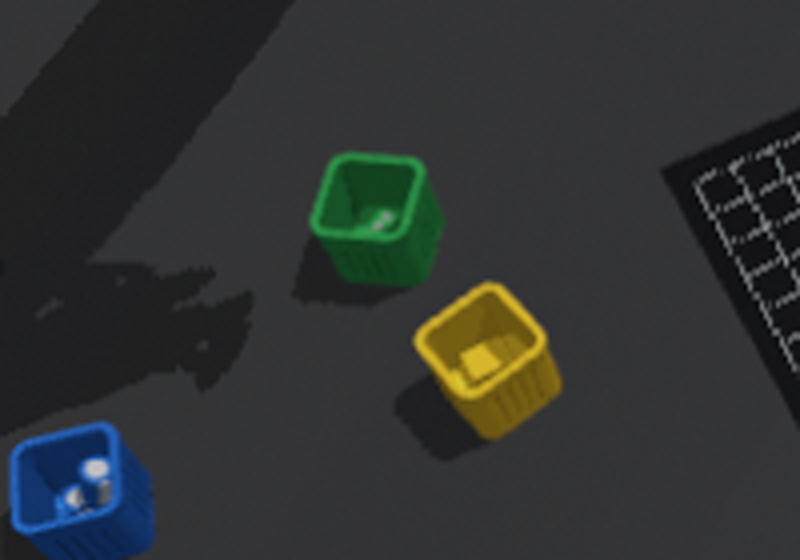

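```bash
python3 - <<'E'
from h import *
c=calibration('top')
print(np.round(plane(c,[(101,232),(179,210),(140,221)],.01),3))
go(.5,.2,.2,yaw=16)
E
```

```text
[[0.512 0.407 0.01 ]
 [0.571 0.21  0.01 ]
 [0.542 0.308 0.01 ]]
grasp now [ 0.3323 -0.2971  0.248 ] jaw yaw -151.3 w 0.025480526262871377 t 50.35 F [ 0.6  0.1 -0.7] j6 -2.95
translate total tool [-0.3553 -0.386   0.0481] turn deg 12.7 rad 0.222 rows 9 per row [-0.0395 -0.0429  0.0053] after each: 0.025 -> translate first then turn
```

{"api": "carry_out", "payload": {"rows": [[60,[-0.0395,-0.0429,0],0],[60,[-0.0395,-0.0429,0],0],[60,[-0.0395,-0.0429,0],0],[60,[-0.0395,-0.0429,0],0],[60,[-0.0395,-0.0429,0],0]]}}

```text
t: 50.98
position: [0.4257, -0.019, 0.4009]
ee_rot: [2.701, -1.601, -0.005]
force: [1.3, -0.6, -0.2]
gripper_width: 0.0512
```

{"api": "carry_out", "payload": {"rows": [[60,[-0.0395,-0.0429,0],0],[60,[-0.0395,-0.0429,0],0],[60,[-0.0395,-0.0429,0],0.111],[60,[0,0,0],0.111],[60,[0,0,0],0]]}}

```text
t: 51.6
position: [0.4814, 0.1457, 0.4006]
ee_rot: [2.509, -1.885, -0.005]
force: [-0.2, -0.1, 0.4]
gripper_width: 0.0514
```

```bash
python3 - <<'E'
from h import *
st()
shot('wrist','w30');zoom('scene','s30z',330,490,80,220,5);zoom('top','t30z',50,200,130,250,5)
E
```

```text
t 51.6 p [0.4814 0.1457 0.4006] rot [ 2.509 -1.885 -0.005] F [-0.2 -0.1  0.4] w 0.0514 j [ 0.16 -0.01  0.04  1.62 -0.   -1.69]
```

View pics/w30.png

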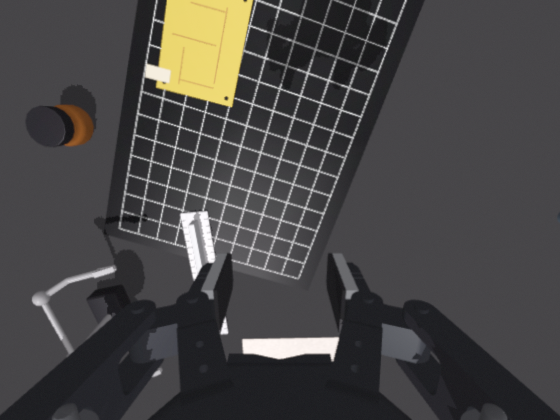

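View pics/s30z.png

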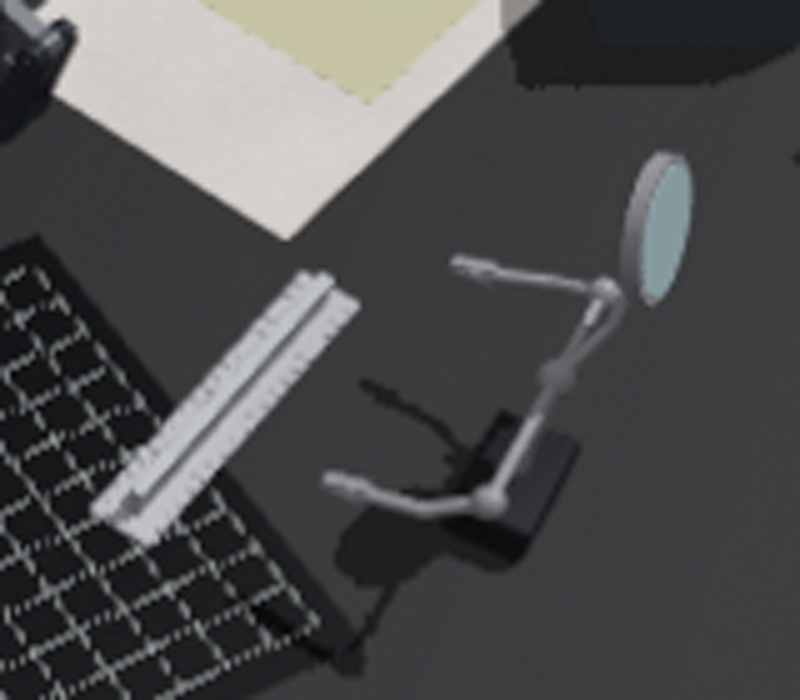

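View pics/t30z.png

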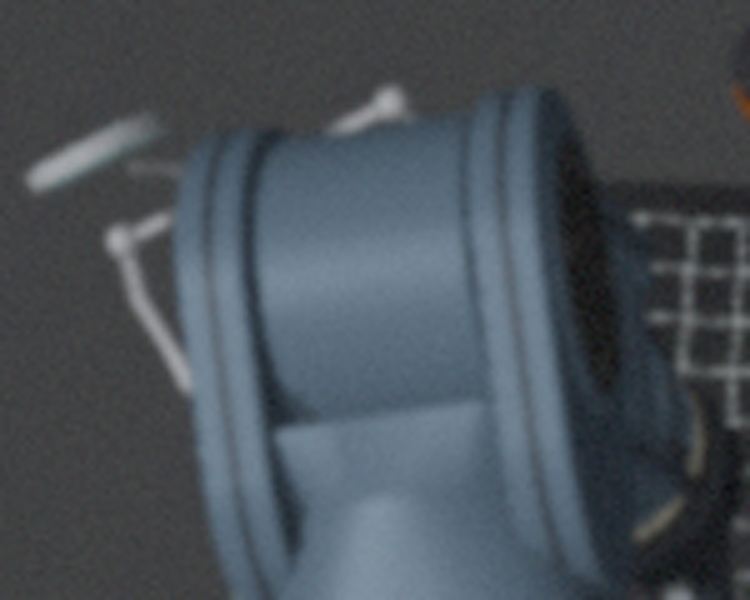

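```bash
python3 - <<'E'
from h import *
a=calibration('top');b=calibration('scene')
for n,p,q in(('Lend',(88,207),(421,132)),('Ljoint',(73,178),(451,138)),('Rend',(145,177),(396,176)),('Rjoint',(128,150),(428,180)),('lens low',(57,165),(459,137)),('rule near',(102,231),(397,137)),('rule far',(178,210),(354,186))):
    print(n,[np.round(v,3) for v in tri(a,p,b,q)])
E
```

```text
Lend [array([0.565, 0.423, 0.073]), np.float64(0.002)]
Ljoint [array([0.631, 0.456, 0.098]), np.float64(0.001)]
Rend [array([0.642, 0.287, 0.071]), np.float64(0.002)]
Rjoint [array([0.701, 0.326, 0.099]), np.float64(0.002)]
lens low [array([0.65 , 0.476, 0.117]), np.float64(0.029)]
rule near [array([0.514, 0.403, 0.015]), np.float64(0.001)]
rule far [array([ 0.576,  0.22 , -0.004]), np.float64(0.008)]
```

```bash
python3 - <<'E'
from h import *
go(.53,.285,.18,yaw=16)
E
```

```text
grasp now [0.4813 0.1444 0.2476] jaw yaw -164.0 w 0.050920487840322215 t 51.75 F [ 0.   0.2 -1.1] j6 -1.69
translate total tool [-0.1217 -0.0857  0.0674] turn deg 0.0 rad 0.0 rows 3 per row [-0.0406 -0.0286  0.0225] after each: 0.0 -> translate first then turn
```

{"api": "carry_out", "payload": {"rows": [[35,[-0.0406,-0.0286,0.022],0],[35,[-0.0406,-0.0286,0.022],0],[35,[-0.0406,-0.0286,0.022],0],[35,[0,0,0],0],[35,[0,0,0],0]]}}

```text
t: 52.38
position: [0.5303, 0.2848, 0.3373]
ee_rot: [2.508, -1.89, -0.0]
force: [0.4, 0.6, 0.6]
gripper_width: 0.0298
```

```bash
python3 - <<'E'
from h import *
st()
shot('wrist','w31')
E
```

```text
t 52.38 p [0.5303 0.2848 0.3373] rot [ 2.508 -1.89  -0.   ] F [0.4 0.6 0.6] w 0.0298 j [ 0.38  0.24  0.18  1.51 -0.   -1.47]
```

View pics/w31.png

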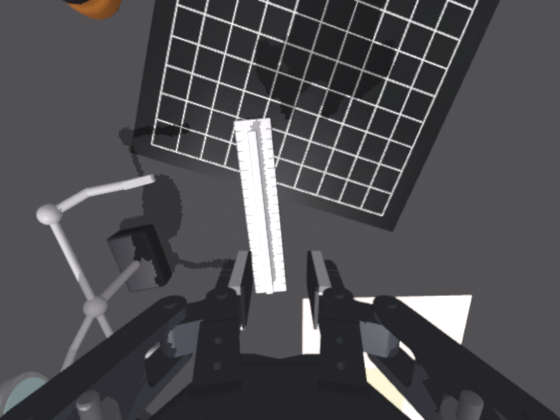

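```bash
python3 - <<'E'
from h import *
im=cv2.imread('pics/w31.png')
cv2.imwrite('pics/w31z.png',np.hstack([cv2.resize(im[105:165,225:285],None,fx=6,fy=6,interpolation=cv2.INTER_CUBIC),cv2.resize(im[245:305,240:300],None,fx=6,fy=6,interpolation=cv2.INTER_CUBIC)]))
E
```

```text
(no output)
```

View pics/w31z.png

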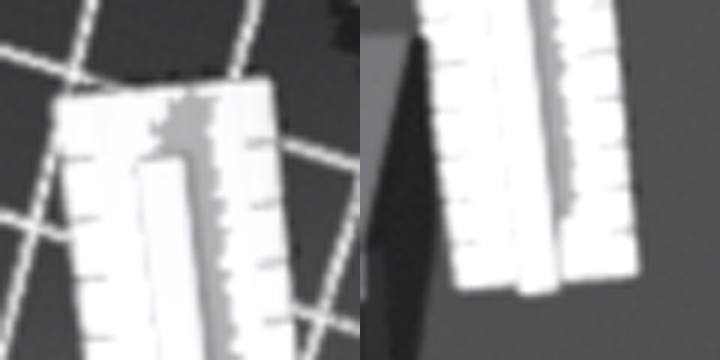

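```bash
python3 - <<'E'
from h import *
c=calibration('wrist')
P=plane(c,[(234.2,121.2),(270.3,118),(255.8,293.3),(286.3,290.8)],.004);Q=plane(c,[(252,131.3),(269.7,293.8)],.023)
print(np.round(P,4),P.mean(0),np.linalg.norm(P[0]-P[1]),np.linalg.norm(P[2]-P[3]),np.linalg.norm(P[0]-P[2]))
for d in(P[2]-P[0],P[3]-P[1],Q[1]-Q[0]):print(np.degrees(np.arctan2(d[1],d[0])))
print(np.round(Q,4),Q.mean(0),np.linalg.norm(Q[1]-Q[0]))
go(*P.mean(0)[:2],.1,yaw=20)
E
```

```text
[[0.5938 0.2257 0.004 ]
 [0.5597 0.2128 0.004 ]
 [0.5227 0.4147 0.004 ]
 [0.4879 0.4011 0.004 ]] [0.54105732 0.31355351 0.004     ] 0.03647195554878554 0.037377828078301055 0.2019559488726276
110.61356559735411
110.87021641643169
110.6406191152953
[[0.5728 0.2289 0.023 ]
 [0.5091 0.3979 0.023 ]] [0.54093259 0.31340408 0.023     ] 0.18067440837195026
grasp now [0.5304 0.2845 0.1836] jaw yaw -164.1 w 0.030353239652002477 t 52.42 F [0.1 0.3 0.5] j6 -1.47
translate total tool [-0.025  -0.0182  0.0836] turn deg -4.1 rad -0.071 rows 2 per row [-0.0125 -0.0091  0.0418] after each: -0.035 -> translate first then turn
```

{"api": "carry_out", "payload": {"rows": [[35,[-0.0125,-0.009,0.04],-0.083],[35,[-0.0125,-0.0092,0.04],0],[35,[0,0,0.04],0],[35,[0,0,0.015],0],[35,[0,0,0],0]], "force": 70}}

```text
t: 53.05
position: [0.5395, 0.3141, 0.2025]
ee_rot: [2.583, -1.786, -0.001]
force: [-0.4, -0.3, 0.0]
gripper_width: 0.03
```

```bash
python3 - <<'E'
from h import *
go(.541,.3135,.025,yaw=20.7)
shot('wrist','w32')
E
```

```text
grasp now [0.5395 0.3141 0.0478] jaw yaw -159.3 w 0.030024593867393472 t 53.05 F [-0.4 -0.3  0. ] j6 -1.51
translate total tool [ 0.0011 -0.0012  0.0228] turn deg -0.0 rad -0.0 rows 1 per row [ 0.0011 -0.0012  0.0228] after each: -0.0 -> translate first then turn
```

View pics/w32.png

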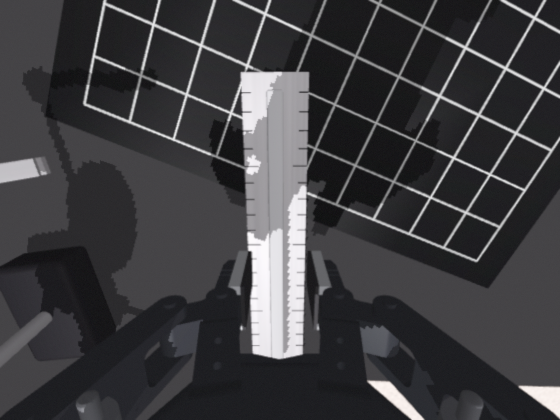

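{"api": "carry_out", "payload": {"rows": [[35,[0.001,-0.001,0.022],0],[35,[0,0,0],0],[0,[0,0,0],0],[0,[0,0,0],0],[0,[0,0,0],0]]}}

```text
t: 53.72
position: [0.5418, 0.315, 0.1828]
ee_rot: [-2.583, 1.783, -0.003]
force: [-0.5, -0.1, 5.8]
gripper_width: 0.006
```

{"api": "carry_out", "payload": {"rows": [[0,[0,0,0],0],[0,[0,0,0],0]]}}

```text
t: 53.98
position: [0.5418, 0.315, 0.1827]
ee_rot: [-2.583, 1.783, -0.003]
force: [0.3, -0.8, 6.4]
gripper_width: 0.0056
```

```bash
python3 - <<'E'
from h import *
st()
E
```

```text
t 53.98 p [0.5418 0.315  0.1827] rot [-2.583  1.783 -0.003] F [ 0.3 -0.8  6.4] w 0.0056 j [ 0.42  0.37  0.03  1.22 -0.   -1.51]
```

{"api": "carry_out", "payload": {"rows": [[0,[0,0,-0.02],0],[0,[0,0,-0.03],0],[0,[0,0,-0.03],0],[0,[0,0,0],0],[0,[0,0,0],0]]}}

```text
t: 54.6
position: [0.5406, 0.3146, 0.2595]
ee_rot: [2.585, -1.784, -0.001]
force: [0.5, -0.2, -1.2]
gripper_width: 0.0058
```

```bash
python3 - <<'E'
from h import *
s=st();c=calibration('wrist');T=np.array(c['camera_from_world'])
W=np.eye(4);W[:3,:3]=Ro.from_rotvec(s['ee_rot']).as_matrix();W[:3,3]=s['position']
np.save('cam_tool.npy',T@W); print(np.round(T@W,4))
shot('wrist','w33');zoom('scene','s33z',300,500,90,230)
im=cv2.imread('pics/w12.png')
cv2.imwrite('pics/w12b.png',cv2.resize(im[235:325,210:330],None,fx=6,fy=6,interpolation=cv2.INTER_CUBIC))
im=cv2.imread('pics/w24.png')
cv2.imwrite('pics/w24b.png',cv2.resize(im[70:260,60:190],None,fx=3,fy=3,interpolation=cv2.INTER_CUBIC))
E
```

```text
t 54.6 p [0.5406 0.3146 0.2595] rot [ 2.585e+00 -1.784e+00 -1.000e-03] F [ 0.5 -0.2 -1.2] w 0.0058 j [ 0.42  0.32  0.13  1.37  0.   -1.51]
[[-1.100e-03  1.000e+00  3.000e-04 -8.000e-04]
 [-9.509e-01 -1.000e-03 -3.096e-01  8.620e-02]
 [-3.096e-01 -6.000e-04  9.509e-01 -4.500e-03]
 [ 0.000e+00  0.000e+00  0.000e+00  1.000e+00]]
```

View pics/w33.png

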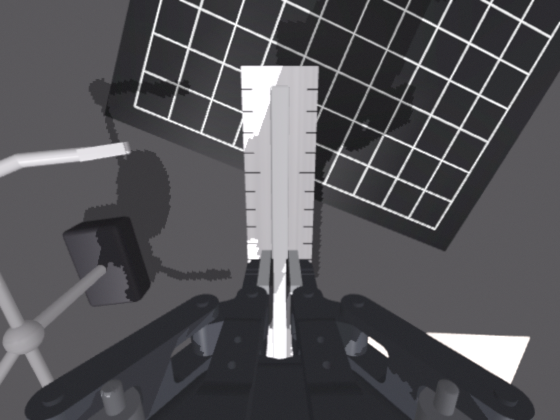

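View pics/s33z.png

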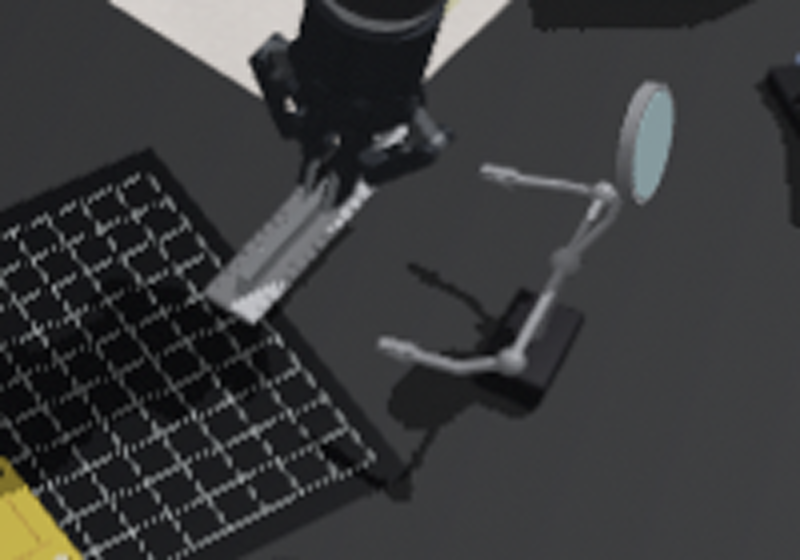

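View pics/w12b.png

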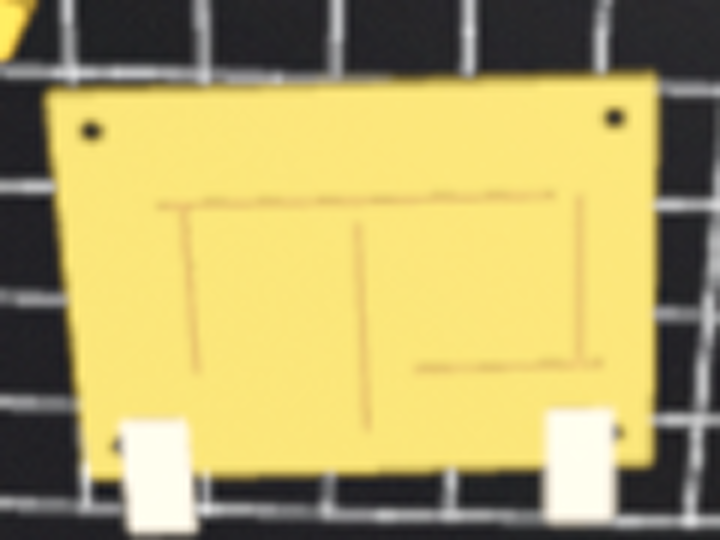

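View pics/w24b.png

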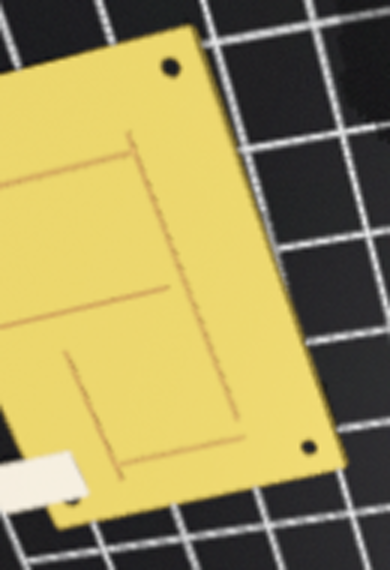

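```bash
cat >> h.py <<'E'
def camat(p,rv):
    c=dict(calibration('wrist'));W=np.eye(4);W[:3,:3]=Ro.from_rotvec(rv).as_matrix();W[:3,3]=p
    c['camera_from_world']=np.load('cam_tool.npy')@np.linalg.inv(W);return c
E
python3 - <<'E'
from h import *
for p,rv,px in(([.4889,.0297,.3453],[.003,-3.14,0],[(217.8,250.3),(319.3,247),(224.7,315),(318.8,312.7)]),([.4676,.0817,.2677],[-2.005,2.418,-.002],[(124.3,79),(175,225.7)])):
    P=plane(camat(p,rv),px,.004);d=P[1]-P[0]
    print(np.round(P,4),np.degrees(np.arctan2(d[1],d[0])),np.linalg.norm(d),(P[0]+P[1])/2)
    if len(P)>2: d=P[3]-P[2];print(np.degrees(np.arctan2(d[1],d[0])))
go(.539,.017,.1)
E
```

```text
[[ 0.5614 -0.0423  0.004 ]
 [ 0.5569  0.0777  0.004 ]
 [ 0.6532 -0.0395  0.004 ]
 [ 0.6495  0.0812  0.004 ]] 92.11612815710119 0.12010959788475824 [0.55913777 0.01773276 0.004     ]
91.75800515481187
[[ 0.5608 -0.0438  0.004 ]
 [ 0.5578  0.0759  0.004 ]] 91.39957584822545 0.11970661469475183 [0.55930981 0.0160492  0.004     ]
grasp now [0.5402 0.3144 0.1035] jaw yaw -159.2 w 0.006094435777066446 t 54.7 F [-0.4  0.3 -2.7] j6 -1.51
translate total tool [0.2776 0.1065 0.004 ] turn deg 0.0 rad 0.0 rows 5 per row [0.0555 0.0213 0.0008] after each: 0.0 -> translate first then turn
```

{"api": "carry_out", "payload": {"rows": [[0,[0.045,0.018,0],0],[0,[0.055,0.022,0],0],[0,[0.055,0.022,0],0],[0,[0.055,0.022,0],0],[0,[0.05,0.02,0],0]]}}

```text
t: 55.32
position: [0.5348, 0.0328, 0.2586]
ee_rot: [2.584, -1.784, -0.004]
force: [0.5, 0.0, -1.4]
gripper_width: 0.0057
```

{"api": "carry_out", "payload": {"rows": [[0,[0.018,0.002,0],0],[0,[0,0,0],0.166],[0,[0,0,0],0.166],[0,[0,0,0],0],[0,[0,0,0],0]]}}

```text
t: 55.95
position: [0.5402, 0.0176, 0.2597]
ee_rot: [2.258, -2.184, -0.002]
force: [-0.4, -0.2, -1.4]
gripper_width: 0.0061
```

```bash
python3 - <<'E'
from h import *
go(.531,.0165,.05,yaw=1.7)
shot('wrist','w34')
E
```

```text
grasp now [0.5402 0.0176 0.105 ] jaw yaw -178.1 w 0.006109774084507414 t 55.95 F [-0.4 -0.2 -1.4] j6 -1.7
translate total tool [0.0008 0.0092 0.055 ] turn deg 0.2 rad 0.004 rows 1 per row [0.0008 0.0092 0.055 ] after each: 0.004 -> translate first then turn
```

View pics/w34.png

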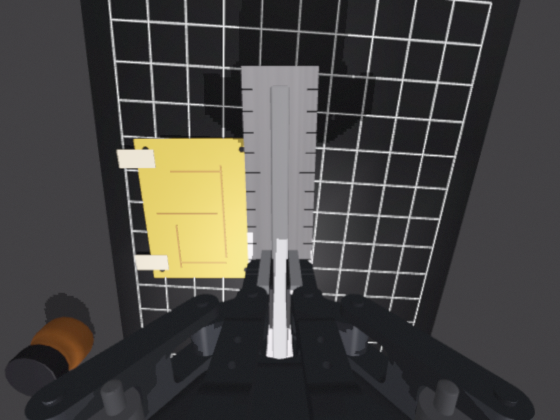

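{"api": "carry_out", "payload": {"rows": [[0,[0,0.009,0.02],0],[0,[0,0,0.03],0],[0,[0,0,0.02],0],[0,[0,0,0.005],0],[0,[0,0,0],0]]}}

```text
t: 56.62
position: [0.5314, 0.017, 0.1854]
ee_rot: [2.256, -2.187, -0.0]
force: [-0.6, -0.3, -1.2]
gripper_width: 0.006
```

```bash
python3 - <<'E'
from h import *
go(.531,.0165,.028,yaw=1.7)
zoom('scene','s35z',210,390,150,290)
shot('wrist','w35')
E
```

```text
grasp now [0.5314 0.017  0.0307] jaw yaw -178.2 w 0.006032029734461657 t 56.62 F [-0.6 -0.3 -1.2] j6 -1.7
translate total tool [0.0005 0.0004 0.0027] turn deg 0.1 rad 0.001 rows 1 per row [0.0005 0.0004 0.0027] after each: 0.001 -> translate first then turn
```

View pics/w35.png

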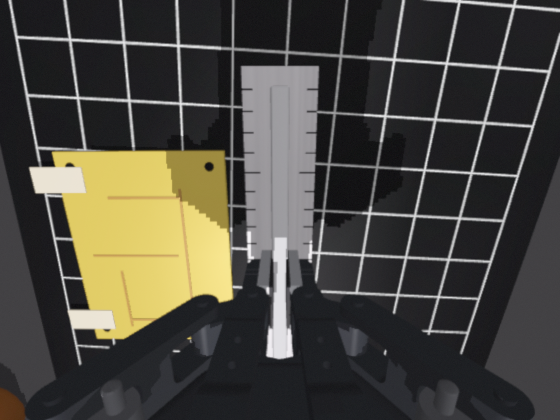

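View pics/s35z.png

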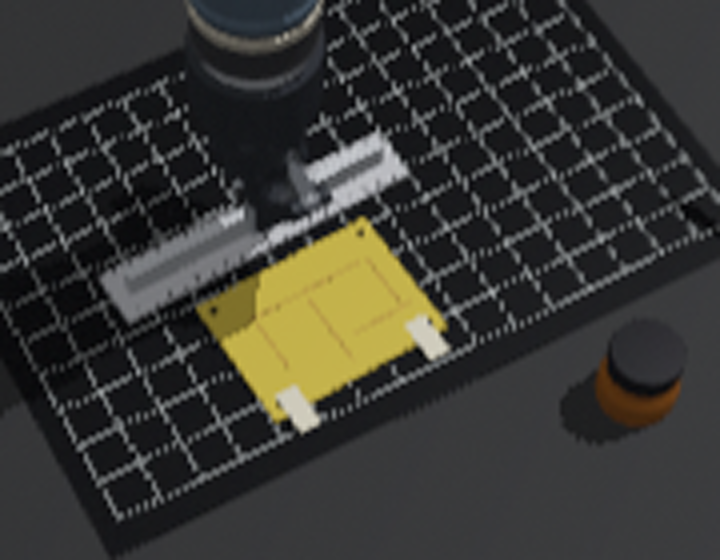

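{"api": "carry_out", "payload": {"rows": [[0,[0,0,0.0015],0],[0,[0,0,0.001],0],[0,[0,0,0],0]]}}

```text
t: 57.1
position: [0.5314, 0.0168, 0.183]
ee_rot: [-2.255, 2.187, -0.0]
force: [-0.2, 0.5, -0.7]
gripper_width: 0.0061
```

{"api": "carry_out", "payload": {"rows": [[0,[0,-0.003,0],0],[0,[0,-0.003,0],0],[0,[0,0,0],0]]}}

```text
t: 57.48
position: [0.5377, 0.017, 0.1829]
ee_rot: [-2.255, 2.187, -0.0]
force: [-0.0, -0.6, -1.5]
gripper_width: 0.006
```

{"api": "carry_out", "payload": {"rows": [[0,[0,0,0.0008],0],[0,[0,-0.002,0],0],[0,[0,0,0],0]]}}

```text
t: 57.85
position: [0.5391, 0.0171, 0.1827]
ee_rot: [2.254, -2.187, -0.001]
force: [-2.7, 0.8, 4.6]
gripper_width: 0.0062
```

{"api": "carry_out", "payload": {"rows": [[0,[0,-0.001,0],0],[0,[0,-0.001,0],0],[0,[0,0,0],0]]}}

```text
t: 58.22
position: [0.541, 0.0172, 0.1827]
ee_rot: [2.254, -2.187, -0.001]
force: [-3.8, -0.8, 6.3]
gripper_width: 0.0054
```

{"api": "carry_out", "payload": {"rows": [[0,[0,-0.001,0],0],[0,[0,-0.001,0],0],[0,[0,0,0],0]]}}

```text
t: 58.6
position: [0.543, 0.0172, 0.1827]
ee_rot: [2.254, -2.187, -0.001]
force: [-4.5, 1.3, 4.8]
gripper_width: 0.0058
```

```bash
python3 - <<'E'
from h import *
st()
zoom('scene','s36z',210,370,150,280,5)
shot('wrist','w36')
E
```

```text
t 58.6 p [0.543  0.0172 0.1827] rot [ 2.254e+00 -2.187e+00 -1.000e-03] F [-4.5  1.3  4.8] w 0.0058 j [-0.09  0.17 -0.22  1.19 -0.   -1.69]
```

View pics/s36z.png

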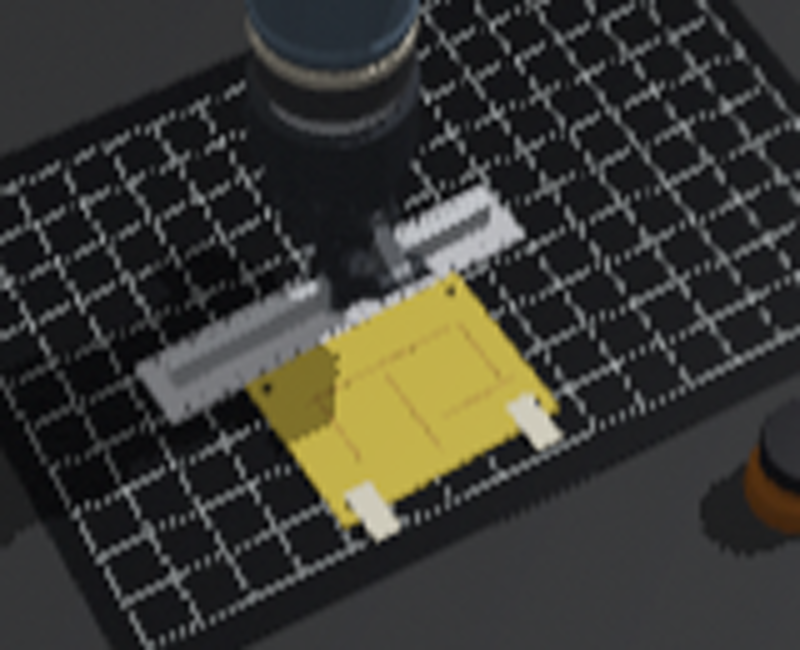

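View pics/w36.png

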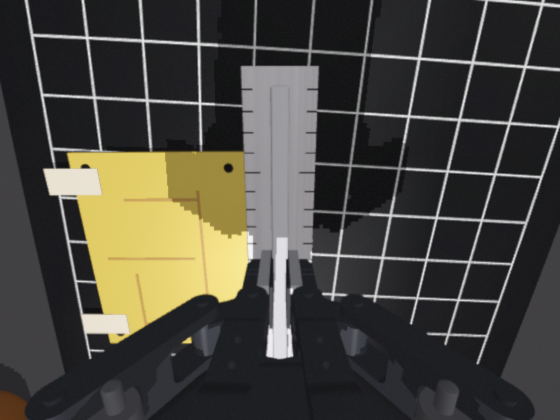

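{"api": "carry_out", "payload": {"rows": [[0,[0,-0.001,0],0],[0,[0,0,0],0]]}}

```text
t: 58.95
position: [0.5435, 0.0172, 0.1828]
ee_rot: [2.253, -2.186, -0.002]
force: [-5.5, -0.3, 6.0]
gripper_width: 0.0057
```

```bash
python3 - <<'E'
from h import *
st()
im=zoom('wrist','w37z',225,270,140,260,6)
E
```

```text
t 58.95 p [0.5435 0.0172 0.1828] rot [ 2.253e+00 -2.186e+00 -2.000e-03] F [-5.5 -0.3  6. ] w 0.0057 j [-0.09  0.17 -0.22  1.19 -0.   -1.69]
```

View pics/w37z.png

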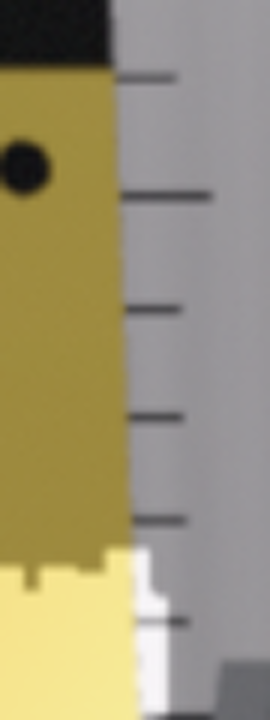

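{"api": "carry_out", "payload": {"rows": [[0,[0,-0.0015,0],0],[0,[0,0,0],0]]}}

```text
t: 59.25
position: [0.5441, 0.0173, 0.1828]
ee_rot: [2.252, -2.185, -0.006]
force: [-10.3, -0.0, 10.6]
gripper_width: 0.0059
```

{"api": "carry_out", "payload": {"rows": [[0,[0,0.001,-0.0005],0],[0,[0,0,0],0],[20,[0,0,0],0],[30,[0,0,0],0],[30,[0,0,-0.03],0]]}}

```text
t: 59.88
position: [0.5435, 0.0174, 0.2097]
ee_rot: [2.252, -2.185, -0.007]
force: [0.1, 0.2, -0.7]
gripper_width: 0.0259
```

{"api": "carry_out", "payload": {"rows": [[30,[0,0,-0.06],0],[30,[0,0,-0.06],0],[30,[-0.03,0.03,0],0],[30,[0,0,0],0],[30,[0,0,0],0]]}}

```text
t: 60.5
position: [0.5142, 0.0463, 0.3321]
ee_rot: [-2.255, 2.187, -0.001]
force: [0.5, 0.3, -0.3]
gripper_width: 0.0258
```

```bash
python3 - <<'E'
from h import *
st()
shot('wrist','w38')
E
```

```text
t 60.5 p [0.5142 0.0463 0.3321] rot [-2.255e+00  2.187e+00 -1.000e-03] F [ 0.5  0.3 -0.3] w 0.0258 j [-0.04  0.02 -0.07  1.48 -0.   -1.64]
```

View pics/w38.png

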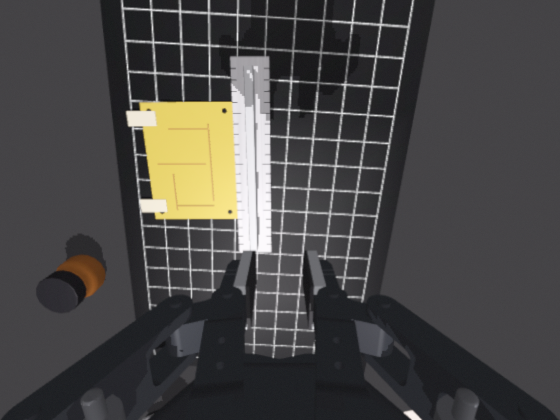

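```bash
python3 - <<'E'
from h import *
im=cv2.imread('pics/w38.png')
cv2.imwrite('pics/w38z.png',np.hstack([cv2.resize(im[50:130,210:280],None,fx=5,fy=5,interpolation=cv2.INTER_CUBIC),cv2.resize(im[180:260,215:285],None,fx=5,fy=5,interpolation=cv2.INTER_CUBIC)]))
shot('top','top3')
E
```

```text
(no output)
```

View pics/w38z.png

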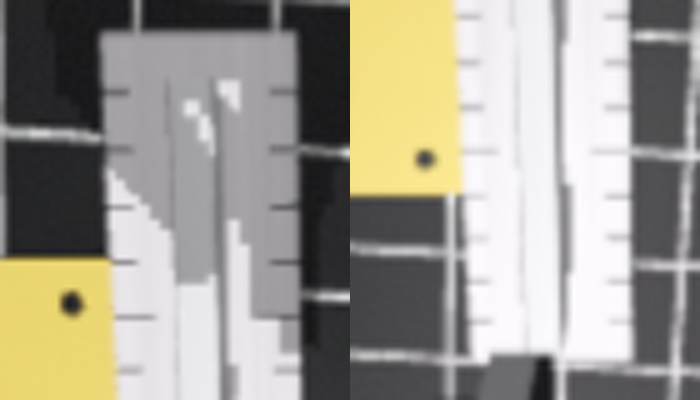

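View pics/top3.png

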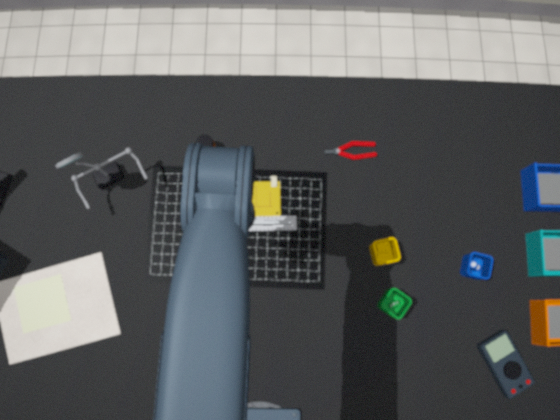

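```bash
python3 - <<'E'
from h import *
c=calibration('wrist');st()
B=plane(c,[(232.4,101.6),(237.4,219)],.004);Rr=plane(c,[(230.2,56.4),(239.6,252),(269.4,56.4),(271.3,252)],.004)
print(np.round(B,4),np.round(Rr,4))
for d in(B[1]-B[0],Rr[1]-Rr[0],Rr[3]-Rr[2]):print(np.degrees(np.arctan2(d[1],d[0])))
bm=B.mean(0);d=(B[1]-B[0])/np.linalg.norm(B[1]-B[0]);r=Rr.mean(0)-bm
print('along',r@d,'perp',np.cross(d,r)[2])
E
```

```text
t 60.6 p [0.5143 0.046  0.3317] rot [ 2.254e+00 -2.188e+00 -1.000e-03] F [0.5 0.8 0.3] w 0.0256 j [-0.04  0.02 -0.07  1.48 -0.   -1.64]
[[ 0.5615 -0.0451  0.004 ]
 [ 0.5585  0.0755  0.004 ]] [[ 0.5628 -0.0845  0.004 ]
 [ 0.5567  0.1153  0.004 ]
 [ 0.5266 -0.0855  0.004 ]
 [ 0.5207  0.1143  0.004 ]]
91.42108823127509
91.75563638828592
91.6742322293699
along 0.0001422482284639705 perp 0.018328694387981896
```

```bash
python3 - <<'E'
from h import *
zoom('scene','s40z',20,220,150,290);zoom('top','t40z',350,510,220,330,5)
E
```

```text
(no output)
```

View pics/s40z.png

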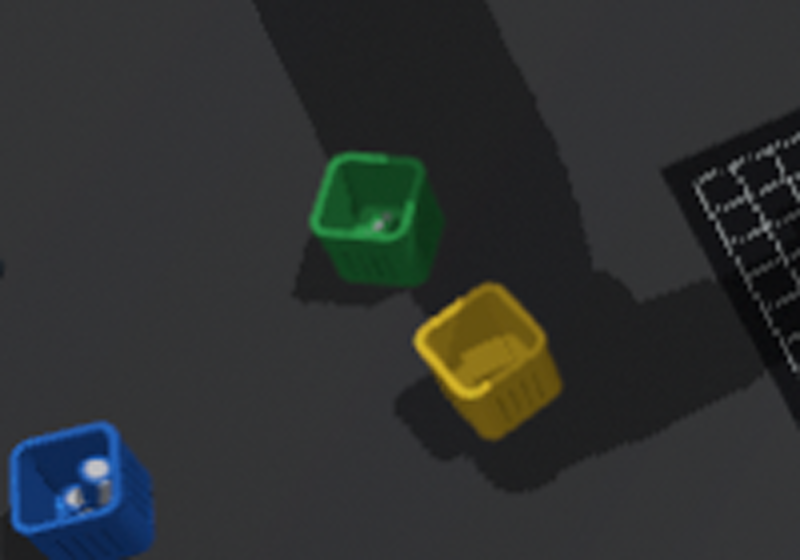

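View pics/t40z.png

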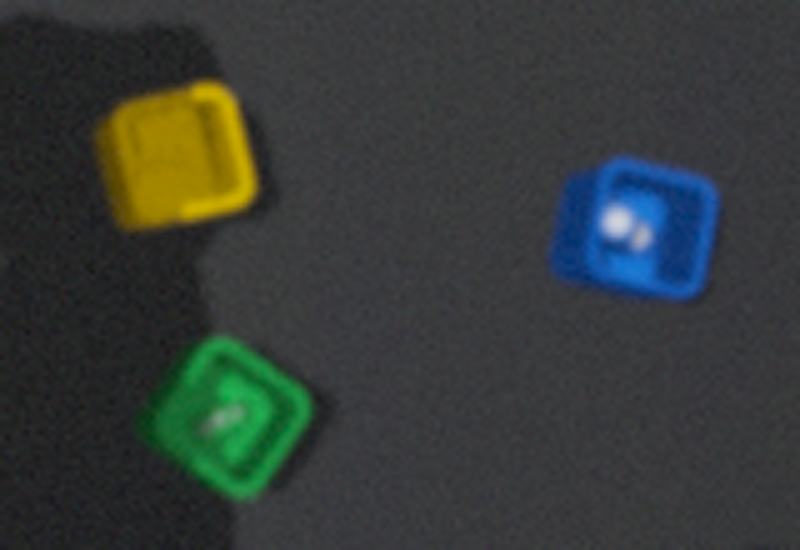

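```bash
python3 - <<'E'
from h import *
print(workorder.hand_in()); st()
E
```

```text
the job is handed in; nothing more can be done
None
the job is handed in; nothing more can be done
```

The bench is ready and I handed the job in at about 61 s of the 210 s. Hand-in reports no verdict, so what follows is from my own checks.

- **Pots:** each was rolled over its lower edge in two quarter turns. In the last scene and top views all three stand mouth up, right of the mat, with centres at about y = -0.30 m (yellow), -0.32 m (green) and -0.53 m (blue). The mat's right edge is near -0.15 m.
- **Parts:** five were present, and the mat is now clear. Two cans are in the blue pot, two film capacitors in the yellow, one terminal in the green. In the last views the two cans and the terminal still show; the films are less clear because the arm's shadow falls on the yellow pot, but both showed right after they were dropped.
- **Rule:** it lies against the board's near long edge. I pushed it until the force rose to 10 N, which confirmed contact. Measured after release, the gap is about 0.3 mm, the angle 0.3°, the offset along the edge about 0 mm, and it extends past both ends of the edge.
- **Bystanders:** the helping hand and side cutters look unmoved in the last top view. The arm hid the flux jar there; it last showed in the wrist view after I released the rule, and I never went near it. I compared the three by eye and measured no displacement.

No check failed. Board-angle readings from different views disagreed by up to about 0.7° (91.4 to 92.1°), inside the 0.025 rad (1.4°) limit.

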